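Brush out the parts cup and tip a batch of ceramic tiles onto the counting scale

TASK

Brush out the blue cup with two full strokes (down to its floor and back up, twice), the brush to end up standing in its holder again; after brushing, put all the white hexagonal ceramic tiles from the bench into the cup as it stands on its block. Turn the cup upside down low over the middle of the scale pan, within 5 cm of the pan, lift it straight up by about 10 cm while it is still upside down, so that the tiles stay behind as one heap in the middle of the pan, then stand the empty cup upright on the middle of its block. Leave everything else on the bench where it is.

Things in the scene. Friction and masses are not known exactly. Their poses are not given: they have to be found in the camera images.
- cup: blue plastic cup, straight round tube with a floor: outer diameter 64, inner 58, height 100, floor 5 thick; about 150 g; origin at the centre of its underside, z out of its mouth. Starts upright and empty on the riser block. It can be gripped across its outside by level fingers at half height (50 above its underside).
- cup_mouth (a point): centre of the cup's mouth, 100 above its underside along the cup's z
- cup_floor (a point): centre of the cup's inner floor, 5 above its underside; z out of the mouth
- riser_top (a point): centre of the flat top of the dark steel block (110 x 110, 60 high, fixed) that the cup stands on, marked with a yellow ring of diameter 84; the block may stand left or right
- brush: cup brush standing upright in its holder: white round head diameter 28 and 50 long at the bottom, steel rod diameter 8, orange handle diameter 18 from 100 to 165 above the bottom end; about 60 g; origin at the centre of its bottom end, z up along the handle
- brush_tip (a point): centre of the brush's bottom end (same point as the brush's origin)
- brush_grip (a point): point on the brush's axis in the orange handle, 135 above the bottom end: where to grip it
- holder_hole0 (a point): centre of the mouth of the round well (diameter 34, 60 deep) in the grey holder block (70 x 70, 65 high, fixed); this point is 65 above the bench, and the standing brush's bottom end is 5 above the bench
- pan (a point): centre of the inner floor of the scale's aluminium pan, 49 above the bench; pan 180 x 180 outside with walls 3 thick whose top is 15 above this floor; on a fixed white counting scale 220 x 200 (axes x, y as the scale's: display side is -x); may stand left or right. The pan does not move.
- mat: thin green mat 150 x 150 x 2 on which the tiles start, fixed; origin at the centre of its underside
- tile0: white ceramic hexagonal tile with a black dot in the middle of either face, 26 across its flats (flats face its x axis and every 60 degrees round z; 30 across corners), 10 thick, 20 g; origin at the centre of its underside as it starts, z along its axis; 3 to 5 such tiles are present, the others absent
- tile1: white ceramic hexagonal tile with a black dot in the middle of either face, 26 across its flats (flats face its x axis and every 60 degrees round z; 30 across corners), 10 thick, 20 g; origin at the centre of its underside as it starts, z along its axis; 3 to 5 such tiles are present, the others absent
- tile2: white ceramic hexagonal tile with a black dot in the middle of either face, 26 across its flats (flats face its x axis and every 60 degrees round z; 30 across corners), 10 thick, 20 g; origin at the centre of its underside as it starts, z along its axis; 3 to 5 such tiles are present, the others absent
- tile3: white ceramic hexagonal tile with a black dot in the middle of either face, 26 across its flats (flats face its x axis and every 60 degrees round z; 30 across corners), 10 thick, 20 g; origin at the centre of its underside as it starts, z along its axis; 3 to 5 such tiles are present, the others absent
- tile4: white ceramic hexagonal tile with a black dot in the middle of either face, 26 across its flats (flats face its x axis and every 60 degrees round z; 30 across corners), 10 thick, 20 g; origin at the centre of its underside as it starts, z along its axis; 3 to 5 such tiles are present, the others absent
- jar: bystander: low clear round jar with a white lid, diameter 64, 42 high; origin at the underside
- case: bystander: flat clear case with a white lid, 72 x 112 x 30; origin at the underside
- tape: bystander: yellow roll, outer diameter 70, 20 high; origin at the underside
- mouse: bystander: black computer mouse 100 x 60 x 26 on a red mat; origin at the underside
- lens: bystander: black lens cell, diameter 48, 22 high; origin at the underside
- gauge: bystander: brass block 35 x 60 x 12; origin at the underside

How it is judged:
On the way, in this order (a step that is already met when the one before it is completed fails the run):
1. the brush is down on the floor of the upright cup, first stroke (horizontal distance between brush_tip and cup below 0.024 m and angle between cup's own z axis and vertical below 0.2 rad and z of brush_tip in the frame of cup_floor below 0.018 m), for 0.05 s.
2. the brush is drawn up inside the cup by at least 60 mm, still over the cup's middle (horizontal distance between brush_tip and cup below 0.024 m and angle between cup's own z axis and vertical below 0.2 rad and z of brush_tip in the frame of cup_floor above 0.06 m), for 0.05 s.
3. the brush is down on the cup's floor again, second stroke (all of step 1), for 0.05 s.
4. the brush is drawn up again (all of step 2), for 0.05 s.
5. every tile present lies in the upright cup (horizontal distance between each of tile0, tile1, tile2, tile3, tile4 and cup below 0.032 m and z of tile0 in the frame of cup between -0.002 and 0.09 m and z of tile1 in the frame of cup between -0.002 and 0.09 m and z of tile2 in the frame of cup between -0.002 and 0.09 m and z of tile3 in the frame of cup between -0.002 and 0.09 m and z of tile4 in the frame of cup between -0.002 and 0.09 m and angle between cup's own z axis and vertical below 0.2 rad), for 0.2 s.
6. the cup is upside down over the pan's middle, its mouth under 60 mm above the pan floor (angle between cup's own z axis and vertical above 2.75 rad and horizontal distance between cup_mouth and pan below 0.045 m and z of cup_mouth in the frame of pan below 0.06 m), for 0.2 s.
7. the cup, still upside down, is lifted straight up until its mouth is over 80 mm above the pan floor (angle between cup's own z axis and vertical above 2.75 rad and horizontal distance between cup_mouth and pan below 0.045 m and z of cup_mouth in the frame of pan above 0.08 m), for 0.1 s.
At the end, for the whole second after the job is handed in: all tiles present at rest in the scale pan within 75 mm of its middle; cup upright (0.08 rad) on the riser within 30 mm of its middle; brush standing in its holder: bottom end within 15 mm of the well axis and under 20 mm above the bench, leaning under 0.2 rad (horizontal distance between each of tile0, tile1, tile2, tile3, tile4 and pan below 0.075 m and z of tile0 in the frame of pan between -0.006 and 0.058 m and z of tile1 in the frame of pan between -0.006 and 0.058 m and z of tile2 in the frame of pan between -0.006 and 0.058 m and z of tile3 in the frame of pan between -0.006 and 0.058 m and z of tile4 in the frame of pan between -0.006 and 0.058 m and linear speed of each of tile0, tile1, tile2, tile3, tile4, cup, brush below 0.03 m/s and horizontal distance between cup and riser_top below 0.03 m and angle between cup's own z axis and vertical below 0.08 rad and height (world z) of cup between 0.055 and 0.066 m and horizontal distance between brush_tip and holder_hole0 below 0.015 m and height (world z) of brush_tip below 0.02 m and angle between brush's own z axis and vertical below 0.2 rad); the robot touches nothing.
It fails at once if a bystander (jar, case, tape, mouse, lens, gauge) is moved more than 40 mm (distance of any of jar, case, tape, mouse, lens, gauge from where it was at the start of the episode above 0.04 m).
Of tile0, tile1, tile2, tile3, tile4 only 3 to 5 are there at a start; the rules pass over those that are not, and their reading is None.
At some moment in a run one of tile0, tile1, tile2, tile3, tile4 may be knocked a few centimetres aside while the robot is not near it.
It also fails if it takes over 210 s, if anything falls off the work surface, if the arm or the gripper's body presses on something with over 40 N, if the wrist force passes 120 N, or if a joint passes its speed limit or range.

ROBOT

A 6-joint arm with a two-finger parallel gripper is mounted at the origin on the work surface. World frame = base frame: x ahead of the robot, y to its left, z up, the work surface at z = 0. Lengths are in m, angles in rad, forces in N, time in s.
With the tool pointing down it reaches from about 0.375 to 0.9 m from the base axis. Payload 3.1 kg.
Tool frame: the origin (TCP) lies at the very end of the fingers, on their centre line; the grasp point (between the pads) lies 19 mm behind it (robot.grip_depth is the distance from the TCP to the grasp point, in m); z points along the fingers, y is the direction in which the jaws open and shut (so a half turn about z gives the same grasp; the last joint's range is limited). The gripper opens to 87 mm and grips with 3 to 60 N. Pads are 19 mm wide; open, the fingers measure 117 mm over their backs; the gripper's body (75 mm by 190 mm) begins 51 mm behind the grasp point.
Start: joints at [1.095, 0.527, 1.433, -0, 1.181, -0.178], TCP at [0.183, 0.597, 0.223] pointing down, gripper open.
Joint ranges: [-3.08, 3.08], [-0.75, 2.2], [0.22, 2.44], [-1.43, 4.57], [0, 2.65], [-2.85, 2.85]. Speed limits (rad/s): [2.79, 2.79, 3.14, 3.14, 3.14, 3.14].

INTERFACE

Orientations are given as a unit quaternion [x, y, z, w].
In Python, from rig import robot gives the robot as it stands.
- The arm moves only by the tool drive_tool, never from a script. Its argument "series" is a list of rows, each a list of 7 numbers: the shift along the tool's x, y, z in m, then the turn, a rotation vector about the tool's x, y, z in degrees, then the opening, from 0 (shut) to 1 (fully open). A call has 1 to 5 rows; each row shifts and turns the commanded pose from where the row before left it, along the tool's axes as they then stand; what a row does not reach is not made up. A row lasts 1/8 s, in which the tool goes at most 62.5 mm and 10.7 degrees, less where a joint would pass 70% of its speed; a pose out of reach is approached as far as the arm can. A call is refused whole if a number of a shift passes 0.0625 or a number of a turn 10.7, either way. A call with a gripper value outside its range is refused whole. The fingers move at their own pace and stop on an object; "squeeze" is the grip in N (left out, the last holds). Time passes only in rows, so rows that do not move let the fingers close. It gives the time, the measured TCP pose, the force and the opening at its end, in the units of the state.
- robot.get_obs(): the state, without advancing time (a new reading comes with each control period).
- robot.camera(name): name is "scene" or "side" or "wrist"; returns (picture, depth): 384x512x3 uint8, blue, green, red; 384x512 float32, m along the optical axis (not along the pixel's ray), 0 where there is no reading.
- robot.camera_model(name): a dict with "fx", "fy", "cx", "cy" (pixels), "R" (3x3) and "t" (3): a world point X has camera coordinates R X + t. Camera axes: x right, y down, z forward; pixel columns grow to the right and rows downward; lengths in m; the calibration is good to about 2 mm. A picture is of the moment at which its call begins: read the wrist's pose just before it. camera_model takes no time and is no camera call; for the wrist camera it gives the pose at the moment of the call.
- robot.hand_in(): hands the job in, once; it reports no verdict.
The state is a dict: "time": time; "q": joint angles; "joint_velocities": joint speeds; "joint_torque": joint torques, N m; "position": TCP position; "tool_rot": TCP orientation; "ft_force": force on the tool from outside, world axes, zero at the start; "moment": the same for the moment, N m; "grip_width": finger opening in m.
Only numpy, scipy, OpenCV 4.12 (cv2) and the standard library are available. Lean on these libraries where they do the work, as an engineer would, in place of code of your own. Each camera call takes 0.05 s, during which the arm holds its last target. There are 200 camera calls.

## Working session

There is one attempt and no reset: what is moved stays moved. The work goes in short steps, Python scripts to look and compute and a tool call to move; the robot and the scene stay as the last step left them, time stands still between calls to the robot, and variables do not carry over. Pictures are saved under pics/ and viewed, about 12 in all and at most 16, crops included, and the job is handed in when it is done.

Besides the shell and the picture viewer there is one more tool, called after "Emit:" as name(argument=value, ...), one argument or row to a line, values as JSON. drive_tool: Moves the arm, as the interface text tells. Its arguments: {"type":"object","properties":{"series":{"type":"array"},"squeeze":{"type":"number"}},"required":["series"]}

```bash
ls; mkdir -p pics
python3 - <<'E'
from rig import robot
import cv2
print(robot.get_obs())
for n in ("scene","side"):
    p,d=robot.camera(n); m=robot.camera_model(n); print(n,m)
    cv2.imwrite(f"pics/{n}0.png",cv2.resize(p,(800,600),interpolation=cv2.INTER_CUBIC))
    import numpy as np; np.save(f"/tmp/{n}0.npy",d); cv2.imwrite(f"/tmp/{n}0.png",p)
E
```

```text
pics
{'time': 0.0, 'q': array([ 1.09452731e+00,  5.28444038e-01,  1.43392167e+00,  7.72233025e-06,
        1.18141970e+00, -1.78484038e-01]), 'joint_velocities': array([-0.00021029,  0.00125913,  0.00037527, -0.00051164,  0.00160131,
       -0.00106009]), 'joint_torque': array([-5.79813022e-04, -4.40032876e+01, -1.76592100e+01,  6.33171550e-02,
        5.80625923e-02, -1.56423148e-04]), 'position': array([0.18298789, 0.59682787, 0.22157909]), 'tool_rot': array([ 1.48344333e-01,  9.88935163e-01, -1.03700254e-03, -3.55932955e-04]), 'ft_force': array([0.59937212, 0.08734457, 0.17251591]), 'moment': array([ 0.00174914,  0.00986494, -0.01726634]), 'grip_width': 0.08686766614395165}
scene {'fx': 410.8996939223208, 'fy': 410.8996939223208, 'cx': 250.3867486238755, 'cy': 190.87120934818768, 'R': array([[-0.66977554,  0.74246378,  0.01217673],
       [ 0.52150007,  0.48199162, -0.70407511],
       [-0.52861935, -0.46522211, -0.71002111]]), 't': array([ 0.36596186, -0.19042284,  1.83907041])}
side {'fx': 373.68172901362124, 'fy': 373.68172901362124, 'cx': 252.48666574914702, 'cy': 193.95954806216076, 'R': array([[ 0.98109133, -0.19312687,  0.01272081],
       [-0.11162688, -0.61831125, -0.77796571],
       [ 0.1581115 ,  0.76183543, -0.62817795]]), 't': array([-0.55254174,  0.16139604,  1.43329931])}
```

View pics/scene0.png

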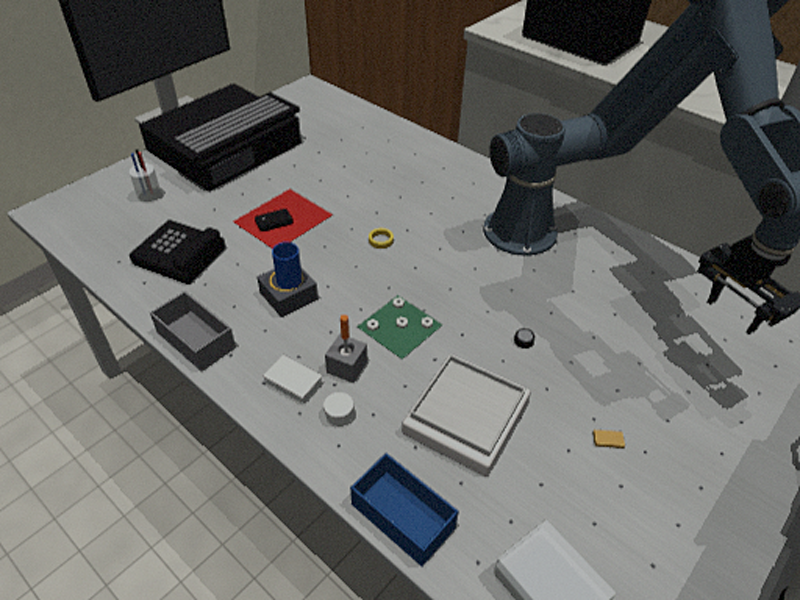

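View pics/side0.png

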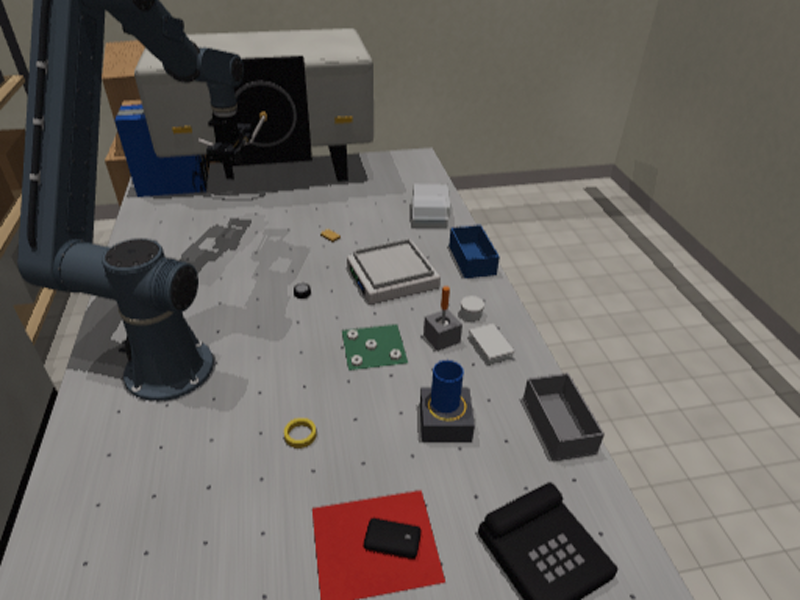

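The scene shows four tiles at about (398,302), (373,324), (402,322) and (427,322). The cup mouth is at (286,250), the brush top at (345,318), the holder at (347,352) and the pan centre at about (468,405). The side view agrees. I'll triangulate roughly and then refine with the wrist camera.

```bash
cat > h.py <<'E'
import numpy as np, cv2
from scipy.spatial.transform import Rotation as Rt
def ray(m,u,v,z):
    "pixel (native) -> world point on plane z"
    R,t=np.array(m["R"]),np.array(m["t"]); C=-R.T@t
    d=R.T@np.array([(u-m["cx"])/m["fx"],(v-m["cy"])/m["fy"],1]); return C+d*(z-C[2])/d[2]
def proj(m,X):
    c=np.array(m["R"])@np.array(X)+m["t"]; return [m["fx"]*c[0]/c[2]+m["cx"],m["fy"]*c[1]/c[2]+m["cy"]]
def snap(robot,name,out,scale=1.5625,crop=None):
    p,d=robot.camera(name); m=robot.camera_model(name)
    np.savez("/tmp/last_"+name,d=d,p=p,**m)
    if crop: x0,y0,x1,y1=crop; p=p[y0:y1,x0:x1]
    cv2.imwrite("pics/"+out,cv2.resize(p,None,fx=scale,fy=scale,interpolation=cv2.INTER_CUBIC)); return m
def load(name):
    return dict(np.load("/tmp/last_"+name+".npz"))
E
python3 - <<'E'
from rig import robot
from h import *
k=512/800.
pts={"scene":dict(t=[(398,302),(373,324),(402,322),(427,322)],cupm=(286,249),btop=(344.5,318),hole=(346,350),
 pan=[(453,361),(528,392),(484,450),(407,413)],jar=(339,400),lens=(525,333),case=(293,372),tape=(381,238),mouse=(273,219),ring=(287,278),mat=[(399,299),(441,324),(401,357),(358,326)]),
"side":dict(t=[(353,334),(371,344),(357,359),(395,353)],cupm=(447,371),btop=(446,289),hole=(446,322),
 pan=[(349,264),(411,242),(438,269),(372,297)],jar=(472,302),lens=(302,287),case=(491,338),tape=(300,424),mouse=(392,533),ring=(446,406),mat=[])}
Z=dict(t=.012,cupm=.16,btop=.17,hole=.065,pan=.064,jar=.042,lens=.022,case=.03,tape=.02,mouse=.026,ring=.06,mat=.002)
for c,P in pts.items():
    m=robot.camera_model(c)
    for n,v in P.items():
        v=v if isinstance(v,list) else [v]
        r=[ray(m,a*k,b*k,Z[n])[:2].round(3) for a,b in v]
        print(c,n,*[x.tolist() for x in r], np.mean(r,0).round(3) if len(r)>1 else "")
E
```

```text
scene t [0.455, -0.06] [0.552, -0.055] [0.499, -0.007] [0.458, 0.038] [ 0.491 -0.021]
scene cupm [0.614, -0.279] 
scene btop [0.685, -0.011] 
scene hole [0.686, -0.012] 
scene pan [0.548, 0.184] [0.506, 0.353] [0.683, 0.368] [0.72, 0.199] [0.614 0.276]
scene jar [0.781, 0.061] 
scene lens [0.334, 0.239] 
scene case [0.791, -0.075] 
scene tape [0.307, -0.255] 
scene mouse [0.46, -0.531] 
scene ring [0.616, -0.289] 
scene mat [0.438, -0.071] [0.432, 0.062] [0.578, 0.059] [0.575, -0.083] [ 0.506 -0.008]
side t [0.459, 0.033] [0.499, -0.014] [0.456, -0.061] [0.553, -0.057] [ 0.492 -0.025]
side cupm [0.617, -0.281] 
side btop [0.684, -0.021] 
side hole [0.691, -0.023] 
side pan [0.483, 0.275] [0.684, 0.357] [0.729, 0.206] [0.523, 0.112] [0.605 0.238]
side jar [0.791, 0.07] 
side lens [0.343, 0.245] 
side case [0.801, -0.066] 
side tape [0.303, -0.248] 
side mouse [0.452, -0.539] 
side ring [0.62, -0.289] 
side mat
```

Both views agree within about 1 cm:
- **Tiles:** (.457,-.060), (.552,-.056), (.499,-.010), (.459,.036)
- **Cup:** (.616,-.283)
- **Brush:** (.686,-.016)
- **Pan:** (.614,.276)

Next I'll move the wrist over the mat and brush for a closer look.

Emit:
drive_tool(
  series=[
    [-0.042, -0.0375, -0.01, 0, 0, 0, 1],
    [-0.042, -0.0375, -0.01, 0, 0, 0, 1],
    [-0.042, -0.0375, -0.01, 0, 0, 0, 1],
    [-0.042, -0.0375, -0.01, 0, 0, 0, 1],
    [-0.042, -0.0375, -0.01, 0, 0, 0, 1],
  ],
)

```text
time: 0.72
position: [0.3296, 0.3549, 0.2726]
tool_rot: [0.148, 0.989, -0.0, -0.0]
ft_force: [1.4, 0.1, -0.0]
grip_width: 0.0874
```

Emit:
drive_tool(
  series=[
    [-0.042, -0.0375, -0.01, 0, 0, 0, 1],
    [-0.042, -0.0375, -0.01, 0, 0, 0, 1],
    [-0.042, -0.0375, -0.01, 0, 0, 0, 1],
    [-0.042, -0.0375, -0.01, 0, 0, 0, 1],
    [-0.042, -0.0375, -0.01, 0, 0, 0, 1],
  ],
)

```text
time: 1.35
position: [0.4753, 0.1141, 0.3227]
tool_rot: [0.148, 0.989, 0.0, -0.0]
ft_force: [0.3, -0.0, 0.4]
grip_width: 0.0868
```

Emit:
drive_tool(
  series=[
    [-0.042, -0.0375, -0.01, 0, 0, 0, 1],
    [-0.042, -0.0375, -0.01, 0, 0, 0, 1],
    [-0.042, -0.0375, -0.01, 0, 0, 0, 1],
    [0, 0, 0, 0, 0, 0, 1],
    [0, 0, 0, 0, 0, 0, 1],
  ],
)

```text
time: 1.98
position: [0.5614, -0.0284, 0.3517]
tool_rot: [0.149, 0.989, 0.0, -0.001]
ft_force: [-1.3, 0.4, -0.4]
grip_width: 0.0871
```

```bash
cat >> h.py <<'E'
def st(robot,log=True):
    o=robot.get_obs(); R=Rt.from_quat(o["tool_rot"]).as_matrix()
    print("t",round(o["time"],2),"pos",o["position"].round(4),"q",o["q"].round(3),"w",round(o["grip_width"],4),"F",o["ft_force"].round(1)); print("x",R[:,0].round(3),"y",R[:,1].round(3),"z",R[:,2].round(3))
    if log:
        with open("/tmp/log.txt","a") as f: f.write(" ".join(map(str,[*o["q"],*o["position"],*o["tool_rot"]]))+"\n")
    return o,R
def rel(robot,p,Rw=None,q=True):
    "tool-frame shift to world TCP point p, and turn (deg) to orientation Rw"
    o,R=st(robot); s=R.T@(np.array(p)-o["position"]); 
    print("shift",s.round(4),"n",round(np.linalg.norm(s),4), "turn",np.degrees(Rt.from_matrix(R.T@Rw).as_rotvec()).round(1) if Rw is not None else "")
E
python3 - <<'E'
from rig import robot
from h import *
st(robot); m=snap(robot,"wrist","w1.png"); print(m); C=-m["R"].T@m["t"]; print(C)
for X in [(.686,-.016,.17),(.616,-.283,.16),(.5,-.01,.012)]: print(np.array(proj(m,X))*1.5625)
E
```

```text
t 1.98 pos [ 0.5614 -0.0284  0.3517] q [-2.500e-01  3.170e-01  1.415e+00  1.000e-03  1.412e+00 -1.522e+00] w 0.0871 F [-1.3  0.4 -0.4]
x [-0.956  0.294  0.003] y [0.294 0.956 0.   ] z [-0.002  0.001 -1.   ]
{'fx': 325.6971806351274, 'fy': 325.6971806351274, 'cx': 258.091996376164, 'cy': 189.60809984301306, 'R': array([[ 2.93323503e-01,  9.56013088e-01,  5.45865006e-04],
       [ 9.20522265e-01, -2.82588266e-01,  2.69782565e-01],
       [ 2.58069918e-01, -7.86310861e-02, -9.62921113e-01]]), 't': array([-0.13987426, -0.59208411,  0.36850286])}
[ 0.49095551 -0.00461861  0.5146495 ]
[464.56306542 415.52254585]
[107.88824455 422.43408094]
[400.37688082 164.78482188]
```

View pics/w1.png

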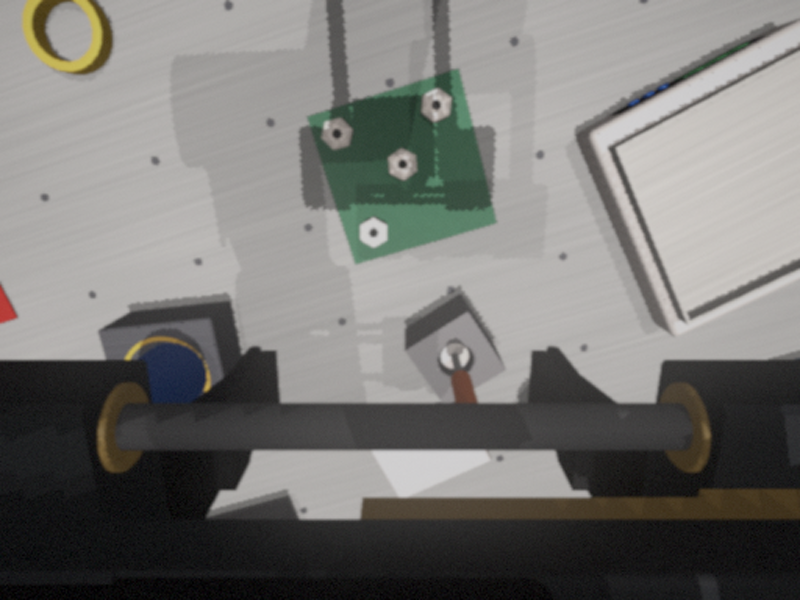

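The wrist picture shows four tiles, with dots at (437,105), (337,134), (402,164) and (374,232). The well mouth is at (455,356), the riser and cup are at lower left, and a pan corner is at (688,318).

```bash
cat >> h.py <<'E'
def tiles(m,z=.012,zmin=None):
    "dark dots inside white hexagons: world centre + angle of a flat normal (deg, mod 60)"
    p=m["p"]; up=cv2.resize(p,None,fx=4,fy=4,interpolation=cv2.INTER_CUBIC)
    hsv=cv2.cvtColor(up,cv2.COLOR_BGR2HSV); g=cv2.inRange(hsv,(45,60,20),(95,255,255))
    out=[]
    hull=cv2.convexHull(np.concatenate([c for c in cv2.findContours(cv2.morphologyEx(g,cv2.MORPH_OPEN,np.ones((9,9))),0,2)[0] if cv2.contourArea(c)>3000]))
    M=cv2.drawContours(np.zeros_like(g),[hull],-1,255,-1); M=cv2.erode(M,np.ones((5,5)))
    w=cv2.inRange(hsv,(0,0,90),(180,60,255))&M
    for c in cv2.findContours(w,cv2.RETR_EXTERNAL,2)[0]:
        if cv2.contourArea(c)<1500: continue
        W=np.array([ray(m,(x+.5)/4-.5,(y+.5)/4-.5,z)[:2] for x,y in cv2.convexHull(c)[:,0]])
        A=cv2.contourArea((W*1e4).astype(np.float32))/100
        mo=cv2.moments((W*1e4).astype(np.float32)); ctr=np.array([mo["m10"],mo["m01"]])/mo["m00"]/1e4
        # angle minimising width
        th=np.arange(0,60,1); wd=[sum(np.ptp(W@[np.cos(np.radians(t+k)),np.sin(np.radians(t+k))]) for k in (0,60,120))/3 for t in th]
        i=int(np.argmin(wd)); out.append((ctr,th[i])); print("tile",ctr.round(4),"flat",th[i],"w",round(wd[i]*1e3,1),"area",round(A),"px",[round(v*1.5625) for v in proj(m,[*ctr,z])])
    return out
E
python3 - <<'E'
from h import *
m=load("wrist"); k=.64
tiles(m)
for n,u,v,z in [("hole",455,356,.065),("t",437,105,.012),("t",337,134,.012),("t",402,164,.012),("t",374,232,.012),("pan c1",688,318,.064),("pan c2",612,146,.064)]: print(n,ray(m,u*k,v*k,z).round(4))
E
```

```text
tile [ 0.5536 -0.0551] flat 13 w 31.4 area 820 px [373, 232]
tile [ 0.4998 -0.0085] flat 17 w 29.5 area 719 px [402, 164]
tile [ 0.4544 -0.0597] flat 59 w 28.5 area 677 px [336, 133]
tile [0.4579 0.0377] flat 8 w 29.7 area 723 px [436, 104]
hole [ 0.6821 -0.0117  0.065 ]
t [0.4586 0.0383 0.012 ]
t [ 0.4557 -0.0588  0.012 ]
t [ 0.4998 -0.0083  0.012 ]
t [ 0.554 -0.054  0.012]
pan c1 [0.7096 0.2058 0.064 ]
pan c2 [0.537 0.167 0.064]
```

Emit:
drive_tool(
  series=[
    [-0.056, 0.025, 0, 0, 0, 0, 1],
    [-0.056, 0.025, 0, 0, 0, 0, 1],
    [0, 0, 0.06, 0, 0, 0, 1],
    [0, 0, 0.06, 0, 0, 0, 1],
    [0, 0, 0, 0, 0, 0, 1],
  ],
)

```text
time: 2.65
position: [0.6791, -0.0112, 0.2266]
tool_rot: [0.147, 0.989, 0.0, -0.007]
ft_force: [0.1, -0.2, 0.2]
grip_width: 0.0874
```

Run:
```python
from rig import robot
from h import *
rel(robot,(.683,-.013,.121)); snap(robot,"wrist","w2.png",scale=1.2)
```

```text
t 2.65 pos [ 0.6791 -0.0112  0.2266] q [-0.181  0.605  1.268  0.     1.283 -1.456] w 0.0874 F [ 0.1 -0.2  0.2]
x [-0.957  0.291  0.015] y [ 0.291  0.957 -0.002] z [-0.014  0.003 -1.   ]
shift [-0.0058 -0.0004  0.1055] n 0.1057 turn
```

View pics/w2.png

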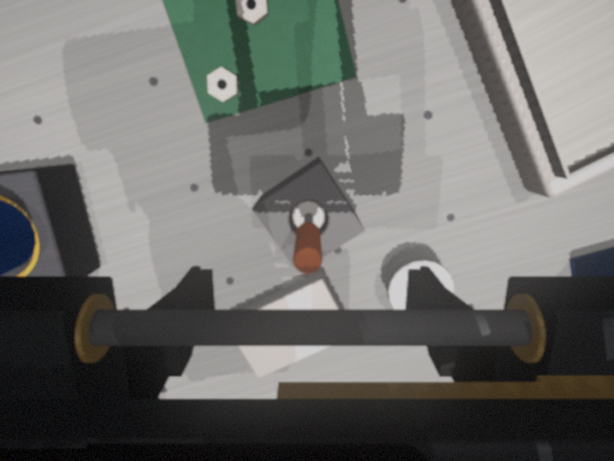

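The brush handle top is at (307,260), central between the finger tips at about (200,270) and (425,270), so I'll descend.

Run:
```python
from h import *
m=load("wrist")
print(ray(m,307.5/1.2,260/1.2,.17),ray(m,309/1.2,218/1.2,.065))
```

```text
[ 0.69090551 -0.01442173  0.17      ] [ 0.69108207 -0.01375113  0.065     ]
```

Emit:
drive_tool(
  series=[
    [-0.002, 0, 0.05, 0, 0, 0, 1],
    [0, 0, 0.05, 0, 0, 0, 1],
    [0, 0, 0.006, 0, 0, 0, 1],
    [0, 0, 0, 0, 0, 0, 1],
    [0, 0, 0, 0, 0, 0, 1],
  ],
)

```text
time: 3.32
position: [0.6884, -0.0147, 0.1304]
tool_rot: [0.148, 0.989, -0.0, 0.003]
ft_force: [0.2, -0.1, 0.8]
grip_width: 0.087
```

Run:
```python
from rig import robot
from h import *
rel(robot,(.683,-.013,.121))
```

```text
t 3.33 pos [ 0.6884 -0.0147  0.1304] q [-0.183  0.712  1.344 -0.     1.079 -1.456] w 0.087 F [ 0.2 -0.1  0.8]
x [-0.956  0.293 -0.007] y [0.293 0.956 0.001] z [ 0.007 -0.001 -1.   ]
shift [0.0057 0.     0.0093] n 0.0109 turn
```

Emit:
drive_tool(
  series=[
    [0, 0, 0.006, 0, 0, 0, 1],
    [0, 0, 0, 0, 0, 0, 0],
    [0, 0, 0, 0, 0, 0, 0],
    [0, 0, 0, 0, 0, 0, 0],
    [0, 0, 0, 0, 0, 0, 0],
  ],
  squeeze=25,
)

```text
time: 3.95
position: [0.6859, -0.0144, 0.1205]
tool_rot: [0.148, 0.989, -0.0, -0.0]
ft_force: [-0.9, -0.5, -0.3]
grip_width: 0.0548
```

Emit:
drive_tool(
  series=[
    [0, 0, 0, 0, 0, 0, 0],
    [0, 0, 0, 0, 0, 0, 0],
    [0, 0, 0, 0, 0, 0, 0],
  ],
)

```text
time: 4.32
position: [0.6859, -0.0144, 0.1205]
tool_rot: [0.148, 0.989, -0.0, -0.0]
ft_force: [-0.7, -0.7, 0.6]
grip_width: 0.0251
```

Run:
```python
from rig import robot
from h import *
st(robot)
```

```text
t 4.33 pos [ 0.6859 -0.0144  0.1205] q [-0.183  0.723  1.352 -0.     1.067 -1.457] w 0.0251 F [-0.7 -0.7  0.6]
x [-0.956  0.293  0.   ] y [ 0.293  0.956 -0.   ] z [-0.  0. -1.]
```

Emit:
drive_tool(
  series=[
    [0, 0, 0, 0, 0, 0, 0],
    [0, 0, 0, 0, 0, 0, 0],
    [0, 0, 0, 0, 0, 0, 0],
    [0, 0, -0.03, 0, 0, 0, 0],
    [0, 0, -0.04, 0, 0, 0, 0],
  ],
)

```text
time: 4.95
position: [0.6848, -0.0143, 0.1896]
tool_rot: [0.148, 0.989, 0.0, -0.002]
ft_force: [0.4, -0.6, -0.3]
grip_width: 0.0176
```

Emit:
drive_tool(
  series=[
    [0, 0, -0.04, 0, 0, 0, 0],
    [0, 0, -0.04, 0, 0, 0, 0],
    [0, 0, -0.04, 0, 0, 0, 0],
    [0, 0, -0.01, 0, 0, 0, 0],
    [0, 0, 0, 0, 0, 0, 0],
  ],
)

```text
time: 5.58
position: [0.6857, -0.0144, 0.3202]
tool_rot: [0.148, 0.989, -0.0, -0.0]
ft_force: [-0.1, -0.0, -1.5]
grip_width: 0.0175
```

Run:
```python
from rig import robot
from h import *
rel(robot,(.616,-.283,.32)); snap(robot,"side","s2.png",scale=3,crop=(200,100,400,300))
```

```text
t 5.58 pos [ 0.6857 -0.0144  0.3202] q [-0.184  0.534  1.142 -0.     1.466 -1.457] w 0.0175 F [-0.1 -0.  -1.5]
x [-0.956  0.293  0.   ] y [ 0.293  0.956 -0.   ] z [-0.  0. -1.]
shift [-1.220e-02 -2.773e-01  2.000e-04] n 0.2775 turn
```

View pics/s2.png

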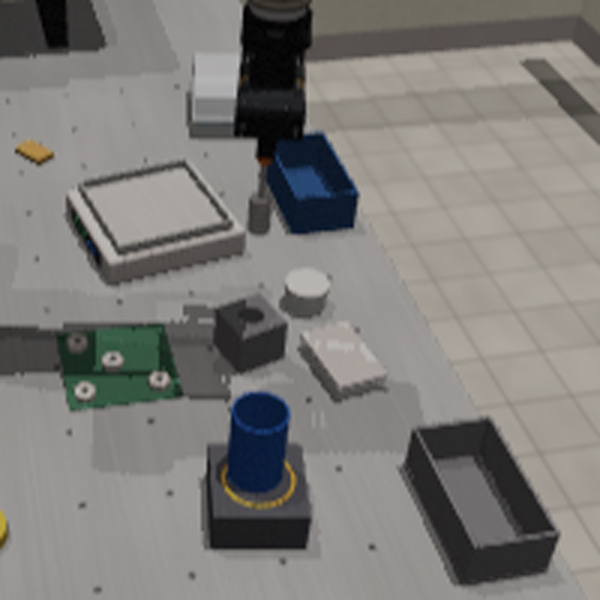

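The brush is held, with its head bottom at (259,232). The cup mouth centre is at about (260,411) and the now-empty well at (252,316) in the crop.

Run:
```python
from h import *
m=load("side"); s=np.load("/tmp/scene0.npy")
for n,u,v,z in [("cup",260,411,.16),("cupbase ring",258,481,.06),("hole",252,316,.065),("tip",259,230,.205),("p",80,187,.064),("p",187,162,.064),("p",230,228,.064),("p",123,250,.064)]: print(n,ray(m,u/3+199.7,v/3+99.7,z).round(4))
```

```text
cup [ 0.6191 -0.2776  0.16  ]
cupbase ring [ 0.6205 -0.2904  0.06  ]
hole [ 0.686 -0.016  0.065]
tip [ 0.6861 -0.014   0.205 ]
p [0.5041 0.3275 0.064 ]
p [0.6812 0.3679 0.064 ]
p [0.7055 0.1831 0.064 ]
p [0.5421 0.1583 0.064 ]
```

Emit:
drive_tool(
  series=[
    [-0.0025, -0.055, 0, 0, 0, 0, 0],
    [-0.0025, -0.055, 0, 0, 0, 0, 0],
    [-0.0025, -0.055, 0, 0, 0, 0, 0],
    [-0.0025, -0.055, 0, 0, 0, 0, 0],
    [0, 0, 0, 0, 0, 0, 0],
  ],
)

```text
time: 6.25
position: [0.6287, -0.2318, 0.3173]
tool_rot: [0.151, 0.988, 0.0, -0.003]
ft_force: [0.9, 0.6, -0.7]
grip_width: 0.0179
```

Run:
```python
from rig import robot
from h import *
rel(robot,(.616,-.283,.32)); snap(robot,"wrist","w3.png",scale=1.3)
```

```text
t 6.25 pos [ 0.6287 -0.2318  0.3173] q [-5.190e-01  5.130e-01  1.187e+00 -1.000e-03  1.446e+00 -1.786e+00] w 0.0179 F [ 0.9  0.6 -0.7]
x [-0.954  0.299  0.005] y [ 0.299  0.954 -0.   ] z [-0.005  0.001 -1.   ]
shift [-0.0032 -0.0527 -0.0027] n 0.0528 turn
```

View pics/w3.png

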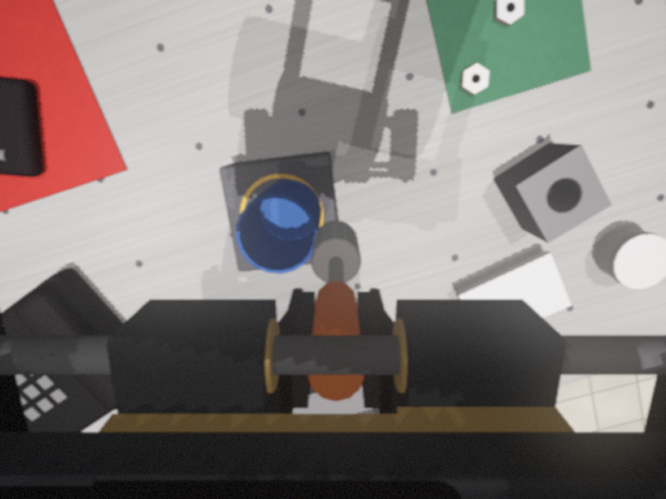

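The cup mouth spans about x 236–320 and y 199–271, with its centre near (278,235). The well is at (565,194) and the brush head is at (336,252).

Run:
```python
from h import *
m=load("wrist")
for n,u,v,z in [("cup",278,235,.16),("hole",565,194,.065),("tip",336,250,.20),("tile",476,79,.012)]: print(n,ray(m,u/1.3-.1,v/1.3-.1,z).round(4))
```

```text
cup [ 0.6223 -0.2721  0.16  ]
hole [ 0.6858 -0.008   0.065 ]
tip [ 0.6364 -0.2293  0.2   ]
tile [ 0.5553 -0.0517  0.012 ]
```

Emit:
drive_tool(
  series=[
    [-0.002, -0.053, 0, 0, 0, 0, 0],
    [0, 0, 0, 0, 0, 0, 0],
    [0, 0, 0, 0, 0, 0, 0],
    [0, 0, 0.035, 0, 0, 0, 0],
    [0, 0, 0.04, 0, 0, 0, 0],
  ],
)

```text
time: 6.92
position: [0.6184, -0.2769, 0.2454]
tool_rot: [0.147, 0.989, -0.0, 0.001]
ft_force: [0.6, -0.7, -0.8]
grip_width: 0.0174
```

Emit:
drive_tool(
  series=[
    [0, 0, 0.035, 0, 0, 0, 0],
    [0, 0, 0.022, 0, 0, 0, 0],
    [0, 0, 0, 0, 0, 0, 0],
    [0, 0, 0, 0, 0, 0, 0],
  ],
)

```text
time: 7.42
position: [0.6183, -0.2782, 0.1895]
tool_rot: [0.148, 0.989, -0.0, 0.001]
ft_force: [0.2, -0.9, -0.7]
grip_width: 0.0175
```

Run:
```python
from rig import robot
from h import *
rel(robot,(.617,-.279,.187))
```

```text
t 7.42 pos [ 0.6183 -0.2782  0.1895] q [-0.587  0.634  1.322  0.     1.184 -1.862] w 0.0175 F [ 0.2 -0.9 -0.7]
x [-0.956  0.292 -0.002] y [ 0.292  0.956 -0.   ] z [ 0.001 -0.001 -1.   ]
shift [ 0.001  -0.0012  0.0025] n 0.0029 turn
```

Emit:
drive_tool(
  series=[
    [0, 0, 0.004, 0, 0, 0, 0],
    [0, 0, 0, 0, 0, 0, 0],
    [0, 0, -0.04, 0, 0, 0, 0],
    [0, 0, -0.04, 0, 0, 0, 0],
    [0, 0, 0, 0, 0, 0, 0],
  ],
)

```text
time: 8.05
position: [0.6195, -0.2804, 0.2696]
tool_rot: [0.148, 0.989, -0.002, 0.005]
ft_force: [0.3, -1.1, -1.9]
grip_width: 0.0174
```

Emit:
drive_tool(
  series=[
    [0, 0, 0, 0, 0, 0, 0],
    [0, 0, 0.04, 0, 0, 0, 0],
    [0, 0, 0.04, 0, 0, 0, 0],
    [0, 0, 0, 0, 0, 0, 0],
    [0, 0, 0, 0, 0, 0, 0],
  ],
)

```text
time: 8.68
position: [0.617, -0.2787, 0.1839]
tool_rot: [0.148, 0.989, 0.0, -0.001]
ft_force: [0.4, -1.5, -0.3]
grip_width: 0.0174
```

Run:
```python
from rig import robot
from h import *
st(robot); snap(robot,"scene","c3.png",scale=5,crop=(140,130,260,250))
```

```text
t 8.68 pos [ 0.617  -0.2787  0.1839] q [-0.589  0.64   1.327  0.     1.176 -1.862] w 0.0174 F [ 0.4 -1.5 -0.3]
x [-0.956  0.293  0.002] y [0.293 0.956 0.001] z [-0.001  0.001 -1.   ]
```

View pics/c3.png

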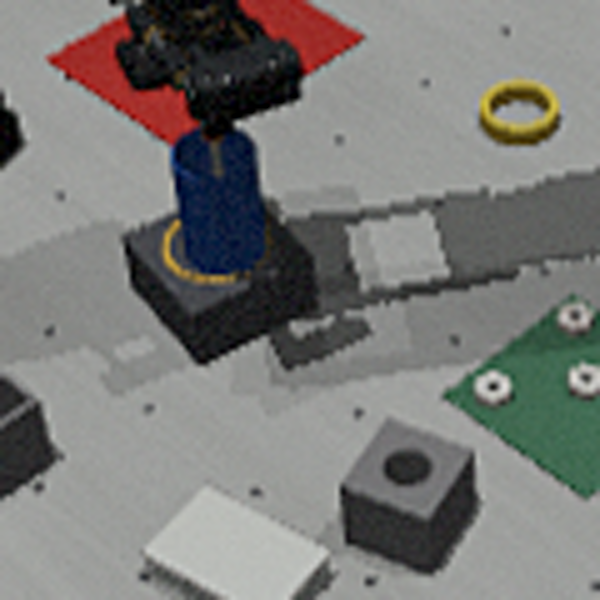

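The brush is down in the cup, which still stands centred on its ring. I'll draw it up and carry it back over the well (crop position (408,467)).

Emit:
drive_tool(
  series=[
    [0, 0, -0.04, 0, 0, 0, 0],
    [0, 0, -0.04, 0, 0, 0, 0],
    [0, 0, 0, 0, 0, 0, 0],
    [0, 0, -0.03, 0, 0, 0, 0],
    [0, 0, -0.03, 0, 0, 0, 0],
  ],
)

```text
time: 9.35
position: [0.6166, -0.2784, 0.3241]
tool_rot: [0.148, 0.989, 0.001, -0.001]
ft_force: [-0.0, -0.9, -0.8]
grip_width: 0.0177
```

Emit:
drive_tool(
  series=[
    [0, 0, 0, 0, 0, 0, 0],
    [0.0025, 0.055, 0, 0, 0, 0, 0],
    [0.0025, 0.055, 0, 0, 0, 0, 0],
    [0.0025, 0.055, 0, 0, 0, 0, 0],
    [0.0025, 0.055, 0, 0, 0, 0, 0],
  ],
)

```text
time: 9.98
position: [0.6715, -0.0638, 0.3219]
tool_rot: [0.149, 0.989, 0.0, -0.002]
ft_force: [0.2, 0.1, -0.9]
grip_width: 0.0173
```

Emit:
drive_tool(
  series=[
    [0.002, 0.053, 0, 0, 0, 0, 0],
    [0, 0, 0, 0, 0, 0, 0],
    [0, 0, 0, 0, 0, 0, 0],
    [0, 0, 0, 0, 0, 0, 0],
  ],
)

```text
time: 10.48
position: [0.6854, -0.0159, 0.3236]
tool_rot: [0.149, 0.989, -0.0, -0.001]
ft_force: [0.7, -0.6, -0.2]
grip_width: 0.0173
```

Run:
```python
from rig import robot
from h import *
rel(robot,(.6859,-.0144,.1235)); m=snap(robot,"scene","c4.png",scale=5,crop=(170,160,290,280))
h=ray(m,408/5+139.9,467/5+129.9,.065); print(h)
```

```text
t 10.47 pos [ 0.6854 -0.0159  0.3236] q [-0.186  0.532  1.136 -0.     1.475 -1.457] w 0.0173 F [ 0.7 -0.6 -0.2]
x [-0.955  0.295  0.001] y [ 0.295  0.955 -0.001] z [-0.002 -0.    -1.   ]
shift [-0.0003  0.0018  0.2001] n 0.2001 turn 
[ 0.68326562 -0.01376698  0.065     ]
```

View pics/c4.png

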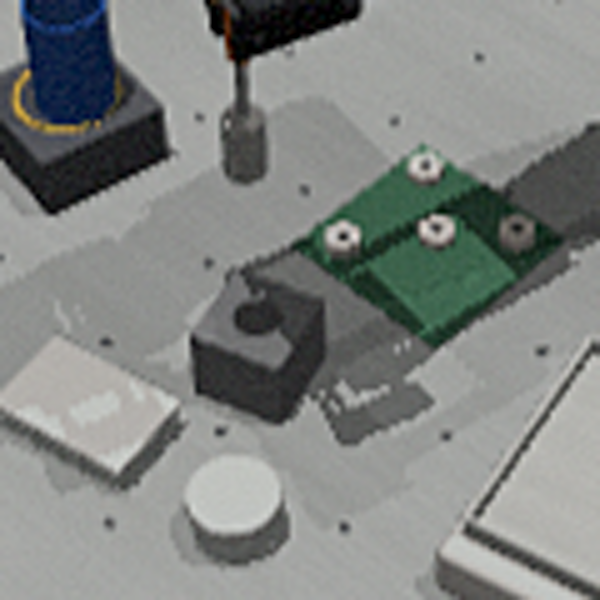

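The brush hangs straight above the well. I'll lower it, checking the force on the way.

Emit:
drive_tool(
  series=[
    [0, 0.0015, 0.04, 0, 0, 0, 0],
    [0, 0, 0.04, 0, 0, 0, 0],
    [0, 0, 0.03, 0, 0, 0, 0],
    [0, 0, 0, 0, 0, 0, 0],
    [0, 0, 0, 0, 0, 0, 0],
  ],
)

```text
time: 11.15
position: [0.6873, -0.014, 0.216]
tool_rot: [0.149, 0.989, -0.0, 0.001]
ft_force: [0.2, 0.2, -0.8]
grip_width: 0.0177
```

Emit:
drive_tool(
  series=[
    [0, 0, 0.012, 0, 0, 0, 0],
    [0, 0, 0.012, 0, 0, 0, 0],
    [0, 0, 0.012, 0, 0, 0, 0],
    [0, 0, 0, 0, 0, 0, 0],
  ],
)

```text
time: 11.65
position: [0.6852, -0.0127, 0.1767]
tool_rot: [0.148, 0.989, 0.0, -0.002]
ft_force: [-0.1, -0.0, -0.9]
grip_width: 0.0174
```

Run:
```python
from rig import robot
from h import *
rel(robot,(.6859,-.0144,.1235))
```

```text
t 11.65 pos [ 0.6852 -0.0127  0.1767] q [-0.181  0.66   1.308  0.     1.177 -1.454] w 0.0174 F [-0.1 -0.  -0.9]
x [-0.956  0.293  0.004] y [ 0.293  0.956 -0.   ] z [-0.004  0.001 -1.   ]
shift [-0.0013 -0.0014  0.0532] n 0.0532 turn
```

Emit:
drive_tool(
  series=[
    [-0.001, -0.001, 0.015, 0, 0, 0, 0],
    [0, 0, 0.02, 0, 0, 0, 0],
    [0, 0, 0.017, 0, 0, 0, 0],
    [0, 0, 0, 0, 0, 0, 0],
    [0, 0, 0, 0, 0, 0, 0],
  ],
)

```text
time: 12.28
position: [0.6872, -0.0143, 0.1267]
tool_rot: [0.148, 0.989, -0.0, -0.0]
ft_force: [-0.7, 0.4, -1.0]
grip_width: 0.0174
```

Run:
```python
from rig import robot
from h import *
rel(robot,(.6859,-.0144,.1235))
```

```text
t 12.28 pos [ 0.6872 -0.0143  0.1267] q [-0.183  0.717  1.344 -0.     1.08  -1.456] w 0.0174 F [-0.7  0.4 -1. ]
x [-0.956  0.293  0.   ] y [ 0.293  0.956 -0.   ] z [-0. -0. -1.]
shift [ 0.0012 -0.0005  0.0032] n 0.0034 turn
```

Emit:
drive_tool(
  series=[
    [0, 0, 0.004, 0, 0, 0, 0],
    [0, 0, 0, 0, 0, 0, 0.6],
    [0, 0, 0, 0, 0, 0, 0.6],
    [0, 0, 0, 0, 0, 0, 0.6],
    [0, 0, 0, 0, 0, 0, 0.6],
  ],
)

```text
time: 12.9
position: [0.6873, -0.0143, 0.1228]
tool_rot: [0.148, 0.989, -0.0, 0.0]
ft_force: [0.7, 0.6, 0.2]
grip_width: 0.0485
```

Emit:
drive_tool(
  series=[
    [0, 0, 0, 0, 0, 0, 0.6],
    [0, 0, -0.05, 0, 0, 0, 0.6],
    [0, 0, -0.05, 0, 0, 0, 0.6],
    [0.05, -0.025, -0.03, 0, 0, 0, 0.6],
    [0.05, -0.025, 0, 0, 0, 0, 0.6],
  ],
)

```text
time: 13.52
position: [0.5787, -0.0332, 0.2552]
tool_rot: [0.148, 0.989, -0.0, 0.004]
ft_force: [-0.3, 0.5, -0.3]
grip_width: 0.0522
```

Emit:
drive_tool(
  series=[
    [0, 0, 0, 0, 0, 0, 0.6],
    [0, 0, 0, 0, 0, 0, 0.6],
    [0, 0, 0, 0, 0, 0, 0.6],
  ],
)

```text
time: 13.9
position: [0.5793, -0.0328, 0.2523]
tool_rot: [0.148, 0.989, -0.0, 0.001]
ft_force: [1.0, -0.3, -0.3]
grip_width: 0.0523
```

Run:
```python
from rig import robot
from h import *
st(robot); snap(robot,"wrist","w4.png",scale=1.3); tiles(load("wrist"))
```

```text
t 13.9 pos [ 0.5793 -0.0328  0.2523] q [-0.249  0.433  1.515  0.     1.192 -1.522] w 0.0523 F [ 1.  -0.3 -0.3]
x [-0.956  0.293 -0.002] y [0.293 0.956 0.   ] z [ 0.002 -0.    -1.   ]
tile [ 0.5538 -0.0578] flat 25 w 35.0 area 912 px [361, 227]
tile [ 0.4989 -0.0092] flat 18 w 27.4 area 636 px [400, 139]
tile [ 0.4545 -0.0597] flat 59 w 29.4 area 726 px [317, 100]
tile [0.4579 0.0367] flat 8 w 29.3 area 730 px [443, 63]
```

View pics/w4.png

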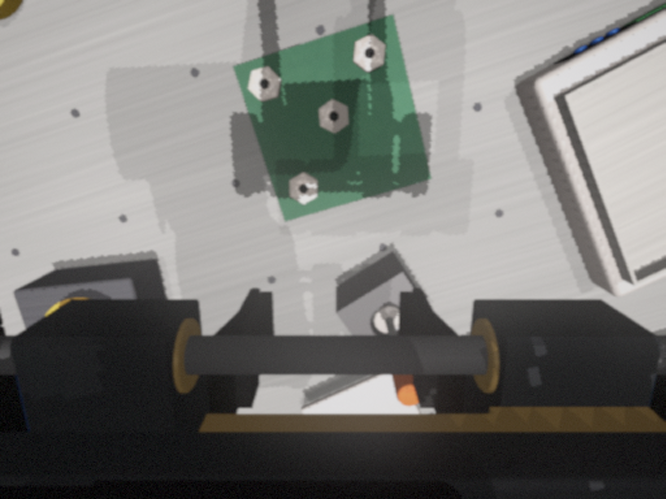

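The brush stands in its holder, with the well rim at (385,318) and the handle at (403,385). The four tiles are unmoved and the repeat measurements agree within 2 mm. The jaw direction already matches a flat of the nearest tile, so I'll pick that one first.

Emit:
drive_tool(
  series=[
    [0.018, -0.029, 0.04, 0, 0, 0, 0.6],
    [0, 0, 0.055, 0, 0, 0, 0.6],
    [0, 0, 0.055, 0, 0, 0, 0.6],
    [0, 0, 0.055, 0, 0, 0, 0.6],
    [0, 0, 0, 0, 0, 0, 0.6],
  ],
)

```text
time: 14.58
position: [0.549, -0.054, 0.0423]
tool_rot: [0.148, 0.989, 0.001, -0.006]
ft_force: [-0.2, 0.4, 0.2]
grip_width: 0.0522
```

Run:
```python
from rig import robot
from h import *
rel(robot,(.5535,-.0555,.005))
```

```text
t 14.57 pos [ 0.549  -0.054   0.0423] q [-0.301  0.705  1.743 -0.     0.705 -1.574] w 0.0522 F [-0.2  0.4  0.2]
x [-0.956  0.293  0.011] y [0.293 0.956 0.   ] z [-0.011  0.003 -1.   ]
shift [-0.0052 -0.0001  0.0372] n 0.0376 turn
```

Emit:
drive_tool(
  series=[
    [0, 0, 0.025, 0, 0, 0, 0.6],
    [0, 0, 0.017, 0, 0, 0, 0.6],
    [0, 0, 0, 0, 0, 0, 0.6],
    [0, 0, 0, 0, 0, 0, 0],
    [0, 0, 0, 0, 0, 0, 0],
  ],
)

```text
time: 15.2
position: [0.5527, -0.0552, 0.0063]
tool_rot: [0.148, 0.989, -0.0, 0.001]
ft_force: [-0.0, 1.2, -0.5]
grip_width: 0.0394
```

Emit:
drive_tool(
  series=[
    [0, 0, 0, 0, 0, 0, 0],
    [0, 0, 0, 0, 0, 0, 0],
    [0, 0, 0, 0, 0, 0, 0],
  ],
)

```text
time: 15.58
position: [0.5522, -0.0551, 0.0056]
tool_rot: [0.148, 0.989, -0.0, 0.0]
ft_force: [-0.5, -0.1, 5.6]
grip_width: 0.0252
```

Run:
```python
from rig import robot
from h import *
rel(robot,(.617,-.279,.20))
```

```text
t 15.57 pos [ 0.5522 -0.0551  0.0056] q [-0.301  0.77   1.753 -0.     0.618 -1.574] w 0.0252 F [-0.5 -0.1  5.6]
x [-0.956  0.293 -0.001] y [ 0.293  0.956 -0.   ] z [ 0.001 -0.    -1.   ]
shift [-0.1278 -0.195  -0.1943] n 0.3035 turn
```

Gripped: the opening is 25 mm, about the tile's width. I'll carry it to the cup.

Emit:
drive_tool(
  series=[
    [0, 0, -0.03, 0, 0, 0, 0],
    [0, 0, -0.055, 0, 0, 0, 0],
    [-0.01, -0.015, -0.055, 0, 0, 0, 0],
    [-0.03, -0.045, -0.03, 0, 0, 0, 0],
    [-0.033, -0.05, -0.025, 0, 0, 0, 0],
  ],
)

```text
time: 16.2
position: [0.5893, -0.1801, 0.2011]
tool_rot: [0.148, 0.989, -0.0, 0.001]
ft_force: [1.4, 0.2, -0.2]
grip_width: 0.0253
```

Emit:
drive_tool(
  series=[
    [-0.033, -0.05, 0, 0, 0, 0, 0],
    [-0.022, -0.035, 0, 0, 0, 0, 0],
    [0, 0, 0, 0, 0, 0, 0],
    [0, 0, 0, 0, 0, 0, 0],
  ],
)

```text
time: 16.7
position: [0.6155, -0.2759, 0.1982]
tool_rot: [0.149, 0.989, 0.001, -0.001]
ft_force: [-0.2, 0.5, -0.5]
grip_width: 0.0253
```

Run:
```python
from rig import robot
from h import *
rel(robot,(.617,-.279,.17)); m=snap(robot,"side","s5.png",scale=1); 
k=load("side")["p"]
```

```text
t 16.7 pos [ 0.6155 -0.2759  0.1982] q [-5.870e-01  6.220e-01  1.320e+00  1.000e-03  1.202e+00 -1.860e+00] w 0.0253 F [-0.2  0.5 -0.5]
x [-0.956  0.294  0.003] y [0.294 0.956 0.001] z [-0.002  0.002 -1.   ]
shift [-0.0024 -0.0026  0.0282] n 0.0285 turn
```

Emit:
drive_tool(
  series=[
    [-0.002, -0.0025, 0.027, 0, 0, 0, 0],
    [0, 0, 0, 0, 0, 0, 0],
    [0, 0, 0, 0, 0, 0, 0.5],
    [0, 0, 0, 0, 0, 0, 0.5],
    [0, 0, 0, 0, 0, 0, 0.5],
  ],
)

```text
time: 17.38
position: [0.618, -0.2799, 0.1732]
tool_rot: [0.148, 0.989, -0.0, 0.001]
ft_force: [-0.5, 0.2, -0.4]
grip_width: 0.0417
```

Emit:
drive_tool(
  series=[
    [0, 0, -0.04, 0, 0, 0, 0.5],
    [0.022, 0.045, -0.015, 0, 0, 0, 0.6],
    [0.022, 0.045, -0.015, 0, 0, 0, 0.6],
    [0.022, 0.045, -0.01, 0, 0, 0, 0.6],
    [0.022, 0.045, 0, 0, 0, 0, 0.6],
  ],
)

```text
time: 18.0
position: [0.5867, -0.0807, 0.2539]
tool_rot: [0.149, 0.989, -0.0, 0.002]
ft_force: [0.2, 0.5, 0.3]
grip_width: 0.0522
```

Emit:
drive_tool(
  series=[
    [0.02, 0.044, 0, 0, 0, 0, 0.6],
    [0, 0, 0, 0, 0, 0, 0.6],
    [0, 0, 0, 0, 0, 0, 0.6],
    [0, 0, 0, 0, 0, 0, 0.6],
  ],
)

```text
time: 18.5
position: [0.5805, -0.0353, 0.2523]
tool_rot: [0.149, 0.989, -0.0, 0.0]
ft_force: [-0.4, -0.8, -0.6]
grip_width: 0.0525
```

Run:
```python
from rig import robot
from h import *
snap(robot,"wrist","w6.png",scale=1.3); tiles(load("wrist")); a=np.radians(77)
y=np.array([np.cos(a),np.sin(a),0]); z=np.array([0,0,-1.]); R=np.c_[np.cross(y,z),y,z]
rel(robot,(.499,-.009,.005),R)
```

```text
tile [ 0.4991 -0.0093] flat 17 w 27.4 area 634 px [402, 137]
tile [ 0.4546 -0.0597] flat 58 w 29.4 area 727 px [320, 98]
tile [0.458  0.0365] flat 8 w 29.2 area 724 px [446, 61]
t 18.55 pos [ 0.5804 -0.0354  0.2522] q [-0.253  0.435  1.51  -0.     1.195 -1.524] w 0.0523 F [0.  0.3 0.5]
x [-0.955  0.295 -0.   ] y [ 0.295  0.955 -0.   ] z [ 0. -0. -1.]
shift [0.0857 0.0012 0.2471] n 0.2616 turn [-0.   0.  -4.2]
```

Emit:
drive_tool(
  series=[
    [0.043, 0.0006, 0.03, 0, 0, 0, 0.6],
    [0.043, 0.0006, 0.04, 0, 0, -4, 0.6],
    [0, 0, 0.06, 0, 0, 0, 0.6],
    [0, 0, 0.06, 0, 0, 0, 0.6],
    [0, 0, 0.03, 0, 0, 0, 0.6],
  ],
)

```text
time: 19.18
position: [0.4971, -0.0084, 0.0294]
tool_rot: [0.115, 0.993, 0.0, -0.002]
ft_force: [1.0, -0.1, 0.6]
grip_width: 0.052
```

Emit:
drive_tool(
  series=[
    [0, 0, 0.018, 0, 0, 0, 0.6],
    [0, 0, 0.009, 0, 0, 0, 0.6],
    [0, 0, 0, 0, 0, 0, 0.6],
    [0, 0, 0, 0, 0, 0, 0],
    [0, 0, 0, 0, 0, 0, 0],
  ],
)

```text
time: 19.8
position: [0.4988, -0.0078, 0.006]
tool_rot: [0.114, 0.994, -0.0, 0.001]
ft_force: [-0.5, -0.3, 0.7]
grip_width: 0.0397
```

Emit:
drive_tool(
  series=[
    [0, 0, 0, 0, 0, 0, 0],
    [0, 0, 0, 0, 0, 0, 0],
    [0, 0, 0, 0, 0, 0, 0],
  ],
)

```text
time: 20.18
position: [0.4985, -0.0076, 0.0056]
tool_rot: [0.114, 0.994, -0.0, 0.0]
ft_force: [-0.8, -0.3, 4.2]
grip_width: 0.0255
```

Run:
```python
from rig import robot
from h import *
rel(robot,(.617,-.279,.20))
```

```text
t 20.18 pos [ 0.4985 -0.0076  0.0056] q [-0.24   0.738  1.897 -0.     0.505 -1.583] w 0.0255 F [-0.8 -0.3  4.2]
x [-0.974  0.226 -0.001] y [ 0.226  0.974 -0.   ] z [ 0.001 -0.    -1.   ]
shift [-0.177  -0.2376 -0.1942] n 0.3542 turn
```

Emit:
drive_tool(
  series=[
    [0, 0, -0.03, 0, 0, 0, 0],
    [0, 0, -0.055, 0, 0, 0, 0],
    [-0.01, -0.014, -0.055, 0, 0, 0, 0],
    [-0.03, -0.04, -0.03, 0, 0, 0, 0],
    [-0.034, -0.046, -0.025, 0, 0, 0, 0],
  ],
)

```text
time: 20.8
position: [0.548, -0.1221, 0.202]
tool_rot: [0.113, 0.994, -0.0, 0.001]
ft_force: [0.1, -0.4, -0.9]
grip_width: 0.0255
```

Emit:
drive_tool(
  series=[
    [-0.034, -0.046, 0, 0, 0, 0, 0],
    [-0.034, -0.046, 0, 0, 0, 0, 0],
    [-0.035, -0.0455, 0, 0, 0, 0, 0],
    [0, 0, 0, 0, 0, 0, 0],
    [0, 0, 0, 0, 0, 0, 0],
  ],
)

```text
time: 21.42
position: [0.6159, -0.2782, 0.1991]
tool_rot: [0.114, 0.993, 0.001, -0.001]
ft_force: [-0.2, 1.4, -0.7]
grip_width: 0.0255
```

Run:
```python
from rig import robot
from h import *
rel(robot,(.617,-.279,.17))
```

```text
t 21.43 pos [ 0.6159 -0.2782  0.1991] q [-0.589  0.623  1.315  0.     1.206 -1.932] w 0.0255 F [-0.2  1.4 -0.7]
x [-0.974  0.227  0.003] y [0.227 0.974 0.001] z [-0.002  0.002 -1.   ]
shift [-0.0013 -0.0006  0.0291] n 0.0291 turn
```

Emit:
drive_tool(
  series=[
    [-0.001, -0.0005, 0.028, 0, 0, 0, 0],
    [0, 0, 0, 0, 0, 0, 0],
    [0, 0, 0, 0, 0, 0, 0.5],
    [0, 0, 0, 0, 0, 0, 0.5],
    [0, 0, 0, 0, 0, 0, 0.5],
  ],
)

```text
time: 22.05
position: [0.6182, -0.2797, 0.1732]
tool_rot: [0.114, 0.994, -0.0, 0.001]
ft_force: [-0.1, -0.8, 0.7]
grip_width: 0.0418
```

Emit:
drive_tool(
  series=[
    [0, 0, -0.04, 0, 0, 0, 0.5],
    [0.019, 0.0445, -0.015, 0, 0, 0, 0.6],
    [0.019, 0.0445, -0.015, 0, 0, 0, 0.6],
    [0.019, 0.0445, -0.01, 0, 0, 0, 0.6],
    [0.019, 0.0445, 0, 0, 0, 0, 0.6],
  ],
)

```text
time: 22.68
position: [0.5844, -0.088, 0.2539]
tool_rot: [0.114, 0.993, -0.0, 0.002]
ft_force: [-0.0, 0.2, 0.2]
grip_width: 0.052
```

Emit:
drive_tool(
  series=[
    [0.019, 0.0445, 0, 0, 0, 0, 0.6],
    [0, 0, 0, 0, 0, 9, 0.6],
    [0, 0, 0, 0, 0, 9, 0.6],
    [0, 0, 0, 0, 0, 0, 0.6],
    [0, 0, 0, 0, 0, 0, 0.6],
  ],
)

```text
time: 23.3
position: [0.5756, -0.0416, 0.2524]
tool_rot: [0.267, 0.964, -0.0, 0.0]
ft_force: [-0.3, -0.0, -1.1]
grip_width: 0.0522
```

Run:
```python
from rig import robot
from h import *
snap(robot,"wrist","w7.png",scale=1.3); T=tiles(load("wrist")); a=np.radians(59)
y=np.array([np.cos(a),np.sin(a),0]); z=np.array([0,0,-1.]); R=np.c_[np.cross(y,z),y,z]
rel(robot,(.4547,-.0595,.005),R)
```

```text
tile [ 0.4547 -0.0596] flat 55 w 29.8 area 737 px [298, 125]
tile [0.458  0.0368] flat 8 w 29.2 area 721 px [410, 57]
t 23.35 pos [ 0.5756 -0.0417  0.2524] q [-0.266  0.429  1.521 -0.     1.191 -1.296] w 0.0521 F [-0.6  0.3 -0.1]
x [-0.857  0.515 -0.   ] y [0.515 0.857 0.   ] z [ 0. -0. -1.]
shift [ 0.0946 -0.0775  0.2473] n 0.2759 turn [0. 0. 0.]
```

Emit:
drive_tool(
  series=[
    [0.0315, -0.026, 0.03, 0, 0, 0, 0.6],
    [0.0315, -0.026, 0.04, 0, 0, 0, 0.6],
    [0.0315, -0.0255, 0.04, 0, 0, 0, 0.6],
    [0, 0, 0.06, 0, 0, 0, 0.6],
    [0, 0, 0.05, 0, 0, 0, 0.6],
  ],
)

```text
time: 23.98
position: [0.4548, -0.0597, 0.031]
tool_rot: [0.268, 0.964, -0.0, 0.001]
ft_force: [0.2, -0.7, -0.2]
grip_width: 0.0522
```

Emit:
drive_tool(
  series=[
    [0, 0, 0.018, 0, 0, 0, 0.6],
    [0, 0, 0.009, 0, 0, 0, 0.6],
    [0, 0, 0, 0, 0, 0, 0.6],
    [0, 0, 0, 0, 0, 0, 0],
    [0, 0, 0, 0, 0, 0, 0],
  ],
)

```text
time: 24.6
position: [0.4552, -0.0593, 0.0061]
tool_rot: [0.268, 0.964, -0.0, 0.001]
ft_force: [-0.1, 0.8, 0.5]
grip_width: 0.0396
```

Emit:
drive_tool(
  series=[
    [0, 0, 0, 0, 0, 0, 0],
    [0, 0, 0, 0, 0, 0, 0],
    [0, 0, 0, 0, 0, 0, 0],
  ],
)

```text
time: 24.98
position: [0.4549, -0.0592, 0.0057]
tool_rot: [0.268, 0.963, -0.0, 0.001]
ft_force: [0.5, 0.2, 5.6]
grip_width: 0.0253
```

Run:
```python
from rig import robot
from h import *
rel(robot,(.617,-.279,.20))
```

```text
t 24.98 pos [ 0.4549 -0.0592  0.0057] q [-0.374  0.723  1.998  0.     0.42  -1.402] w 0.0253 F [0.5 0.2 5.6]
x [-0.857  0.516 -0.001] y [0.516 0.857 0.   ] z [ 0.001 -0.    -1.   ]
shift [-0.2525 -0.1046 -0.1941] n 0.3352 turn
```

Emit:
drive_tool(
  series=[
    [0, 0, -0.03, 0, 0, 0, 0],
    [0, 0, -0.055, 0, 0, 0, 0],
    [-0.01, -0.004, -0.055, 0, 0, 0, 0],
    [-0.04, -0.0165, -0.03, 0, 0, 0, 0],
    [-0.05, -0.021, -0.025, 0, 0, 0, 0],
  ],
)

```text
time: 25.6
position: [0.5189, -0.1462, 0.202]
tool_rot: [0.267, 0.964, 0.0, 0.0]
ft_force: [1.3, 0.1, -0.9]
grip_width: 0.0255
```

Emit:
drive_tool(
  series=[
    [-0.0505, -0.021, 0, 0, 0, 0, 0],
    [-0.051, -0.021, 0, 0, 0, 0, 0],
    [-0.051, -0.021, 0, 0, 0, 0, 0],
    [0, 0, 0, 0, 0, 0, 0],
    [0, 0, 0, 0, 0, 0, 0],
  ],
)

```text
time: 26.22
position: [0.6158, -0.278, 0.199]
tool_rot: [0.268, 0.963, 0.001, -0.002]
ft_force: [-0.9, 1.2, -0.4]
grip_width: 0.0255
```

Run:
```python
from rig import robot
from h import *
rel(robot,(.617,-.279,.17))
```

```text
t 26.23 pos [ 0.6158 -0.278   0.199 ] q [-0.589  0.623  1.316  0.     1.206 -1.618] w 0.0255 F [-0.9  1.2 -0.4]
x [-0.856  0.516  0.003] y [0.516 0.856 0.001] z [-0.003  0.002 -1.   ]
shift [-0.0017 -0.0003  0.029 ] n 0.0291 turn
```

Emit:
drive_tool(
  series=[
    [-0.001, -0.0005, 0.028, 0, 0, 0, 0],
    [0, 0, 0, 0, 0, 0, 0],
    [0, 0, 0, 0, 0, 0, 0.5],
    [0, 0, 0, 0, 0, 0, 0.5],
    [0, 0, 0, 0, 0, 0, 0.5],
  ],
)

```text
time: 26.85
position: [0.6179, -0.2799, 0.1732]
tool_rot: [0.268, 0.964, -0.0, 0.001]
ft_force: [-0.8, -0.3, 0.0]
grip_width: 0.0421
```

Emit:
drive_tool(
  series=[
    [0, 0, -0.04, 0, 0, 0, 0.5],
    [0.032, 0.0365, -0.015, 0, 0, 0, 0.6],
    [0.032, 0.0365, -0.015, 0, 0, 0, 0.6],
    [0.032, 0.0365, -0.01, 0, 0, 0, 0.6],
    [0.032, 0.0365, 0, 0, 0, 0, 0.6],
  ],
)

```text
time: 27.48
position: [0.5837, -0.0876, 0.2539]
tool_rot: [0.268, 0.963, -0.0, 0.002]
ft_force: [0.5, -0.0, 0.6]
grip_width: 0.052
```

Emit:
drive_tool(
  series=[
    [0.032, 0.0365, 0, 0, 0, 0, 0.6],
    [0, 0, 0, 0, 0, -9, 0.6],
    [0, 0, 0, 0, 0, 0, 0.6],
    [0, 0, 0, 0, 0, 0, 0.6],
  ],
)

```text
time: 27.98
position: [0.575, -0.0415, 0.2525]
tool_rot: [0.193, 0.981, -0.0, 0.0]
ft_force: [0.5, 0.7, 0.5]
grip_width: 0.052
```

Run:
```python
from rig import robot
from h import *
snap(robot,"wrist","w8.png",scale=1.3); T=tiles(load("wrist")); a=np.radians(68)
y=np.array([np.cos(a),np.sin(a),0]); z=np.array([0,0,-1.]); R=np.c_[np.cross(y,z),y,z]
rel(robot,(.458,.037,.005),R)
```

```text
tile [0.4579 0.0366] flat 8 w 29.3 area 723 px [439, 62]
t 28.02 pos [ 0.5749 -0.0416  0.2523] q [-0.266  0.428  1.523 -0.     1.19  -1.449] w 0.0524 F [ 0.  -0.4 -0.1]
x [-0.926  0.378 -0.   ] y [ 0.378  0.926 -0.   ] z [ 0. -0. -1.]
shift [0.1381 0.0286 0.2473] n 0.2846 turn [-0.   0.  -0.2]
```

Emit:
drive_tool(
  series=[
    [0.046, 0.0095, 0.03, 0, 0, 0, 0.6],
    [0.046, 0.0095, 0.04, 0, 0, 0, 0.6],
    [0.046, 0.0095, 0.04, 0, 0, 0, 0.6],
    [0, 0, 0.06, 0, 0, 0, 0.6],
    [0, 0, 0.05, 0, 0, 0, 0.6],
  ],
)

```text
time: 28.65
position: [0.4579, 0.037, 0.031]
tool_rot: [0.192, 0.981, 0.0, 0.001]
ft_force: [0.7, 0.3, 0.6]
grip_width: 0.0522
```

Emit:
drive_tool(
  series=[
    [0, 0, 0.018, 0, 0, 0, 0.6],
    [0, 0, 0.009, 0, 0, 0, 0.6],
    [0, 0, 0, 0, 0, 0, 0.6],
    [0, 0, 0, 0, 0, 0, 0],
    [0, 0, 0, 0, 0, 0, 0],
  ],
)

```text
time: 29.28
position: [0.4582, 0.0372, 0.0061]
tool_rot: [0.191, 0.982, 0.0, 0.001]
ft_force: [0.0, 0.6, -0.6]
grip_width: 0.0391
```

Emit:
drive_tool(
  series=[
    [0, 0, 0, 0, 0, 0, 0],
    [0, 0, 0, 0, 0, 0, 0],
    [0, 0, 0, 0, 0, 0, 0],
  ],
)

```text
time: 29.65
position: [0.4578, 0.0373, 0.0057]
tool_rot: [0.191, 0.982, 0.0, 0.001]
ft_force: [-0.1, -0.1, 6.7]
grip_width: 0.0255
```

Run:
```python
from rig import robot
from h import *
rel(robot,(.617,-.279,.20))
```

```text
t 29.65 pos [0.4578 0.0373 0.0057] q [-0.163  0.723  1.997  0.     0.421 -1.349] w 0.0255 F [-0.1 -0.1  6.7]
x [-0.927  0.376 -0.001] y [0.376 0.927 0.   ] z [ 0.001 -0.    -1.   ]
shift [-0.2665 -0.2333 -0.1941] n 0.4039 turn
```

Emit:
drive_tool(
  series=[
    [0, 0, -0.03, 0, 0, 0, 0],
    [0, 0, -0.055, 0, 0, 0, 0],
    [-0.01, -0.009, -0.055, 0, 0, 0, 0],
    [-0.035, -0.0305, -0.03, 0, 0, 0, 0],
    [-0.04, -0.035, -0.025, 0, 0, 0, 0],
  ],
)

```text
time: 30.28
position: [0.5085, -0.064, 0.2019]
tool_rot: [0.191, 0.982, 0.0, 0.001]
ft_force: [0.9, 0.7, -0.7]
grip_width: 0.0254
```

Emit:
drive_tool(
  series=[
    [-0.0455, -0.04, 0, 0, 0, 0, 0],
    [-0.0455, -0.04, 0, 0, 0, 0, 0],
    [-0.0455, -0.04, 0, 0, 0, 0, 0],
    [-0.045, -0.0395, 0, 0, 0, 0, 0],
    [0, 0, 0, 0, 0, 0, 0],
  ],
)

```text
time: 30.9
position: [0.6177, -0.2844, 0.1992]
tool_rot: [0.193, 0.981, -0.001, 0.001]
ft_force: [-0.5, 0.4, -0.6]
grip_width: 0.0253
```

Emit:
drive_tool(
  series=[
    [0, 0, 0.028, 0, 0, 0, 0],
    [0, 0, 0, 0, 0, 0, 0],
  ],
)

```text
time: 31.15
position: [0.614, -0.2774, 0.1693]
tool_rot: [0.191, 0.982, 0.002, -0.004]
ft_force: [-0.2, 0.8, -0.2]
grip_width: 0.0258
```

Run:
```python
from rig import robot
from h import *
rel(robot,(.617,-.279,.17))
```

```text
t 31.15 pos [ 0.614  -0.2774  0.1693] q [-0.59   0.654  1.344  0.     1.152 -1.776] w 0.0258 F [-0.2  0.8 -0.2]
x [-0.927  0.375  0.008] y [0.375 0.927 0.002] z [-0.007  0.005 -1.   ]
shift [-0.0034 -0.0004 -0.0007] n 0.0035 turn
```

Emit:
drive_tool(
  series=[
    [-0.001, 0, 0, 0, 0, 0, 0.5],
    [0, 0, 0, 0, 0, 0, 0.5],
    [0, 0, 0, 0, 0, 0, 0.5],
    [0, 0, -0.05, 0, 0, 0, 0.6],
    [0, 0, -0.05, 0, 0, 0, 1],
  ],
)

```text
time: 31.78
position: [0.6172, -0.2798, 0.2732]
tool_rot: [0.191, 0.982, 0.0, -0.0]
ft_force: [0.4, -0.3, -0.1]
grip_width: 0.0552
```

Emit:
drive_tool(
  series=[
    [0, 0, -0.03, 0, 0, 0, 1],
    [0.06, 0, 0, 0, 0, 0, 1],
    [0.06, 0, 0, 0, 0, 0, 1],
    [0, 0, 0, 0, 0, 0, 1],
    [0, 0, 0, 0, 0, 0, 1],
  ],
)

```text
time: 32.4
position: [0.507, -0.2355, 0.3034]
tool_rot: [0.191, 0.982, -0.001, 0.002]
ft_force: [0.8, 0.3, -1.0]
grip_width: 0.0866
```

```bash
cat > kin.py <<'E'
import numpy as np
from scipy.optimize import least_squares
from scipy.spatial.transform import Rotation as Rt
def fk(q,P,s4=1):
    lat,h,a2,d4,e,d6=P; z=Rt.from_euler
    A=Rt.from_euler("z",q[0]); B=A*z("y",q[1]); C=B*z("y",q[2]); D=C*z("z",s4*q[3])*z("y",q[4])
    R=D*z("z",q[5]+np.pi/2)
    p=A.apply([0,lat,h])+B.apply([0,0,a2])+C.apply([e,0,d4])+D.apply([0,0,d6]); return p,R
def fit():
    L=np.loadtxt("/tmp/log.txt"); r=lambda P:np.concatenate([fk(l[:6],P)[0]-l[6:9] for l in L])
    s=least_squares(r,[.1,.3,.5,.4,0,.2]); return s.x,L,np.abs(s.fun).max()
E
python3 - <<'E'
from rig import robot
from h import *
from kin import *
st(robot); m=snap(robot,"wrist","w9.png",scale=1.3)
P,L,e=fit(); print(P.round(4),e)
print([(np.degrees((Rt.from_quat(l[9:]).inv()*fk(l[:6],P)[1]).magnitude()).round(2)) for l in L[[0,3,-1]]])
E
```

```text
t 32.4 pos [ 0.507  -0.2355  0.3034] q [-0.635  0.35   1.5    0.     1.288 -1.82 ] w 0.0866 F [ 0.8  0.3 -1. ]
x [-0.927  0.376 -0.003] y [ 0.376  0.927 -0.001] z [ 0.003 -0.002 -1.   ]
[0.111  0.2742 0.588  0.3917 0.1141 0.3055] 2.6536040031999164e-10
[np.float64(0.0), np.float64(0.0), np.float64(0.0)]
```

View pics/w9.png

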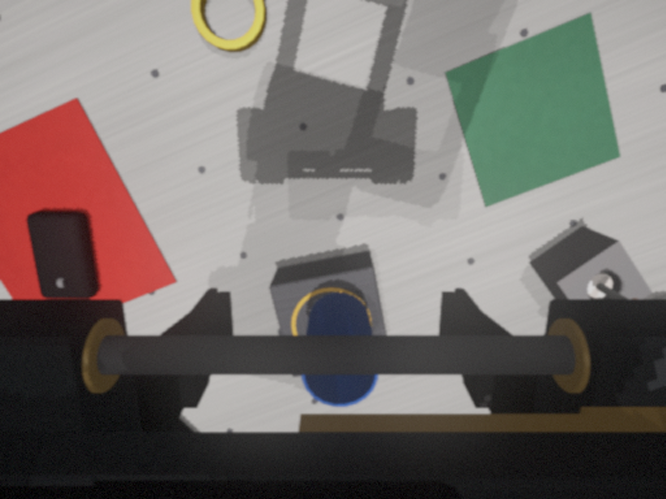

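The mat is empty, the cup stands with the tiles inside, and the brush stands in its holder at (600,290). The kinematic model fits exactly, so I'll search for level grip headings that suit both the cup and the pan.

```bash
cat >> kin.py <<'E'
LO=np.array([-3.08,-.75,.22,-1.43,0,-2.85]); HI=np.array([3.08,2.2,2.44,4.57,2.65,2.85])
def pose(c,phi,up,tilt=0.):
    "level tool, heading phi deg, grasp point c; up=angle(deg) of tool x from up, turned about tool z"
    f=np.radians(phi); z=np.array([np.cos(f),np.sin(f),0]); x=np.array([0,0,1.]); R=Rt.from_matrix(np.c_[x,np.cross(z,x),z])*Rt.from_euler("z",np.radians(up))
    return np.array(c)+.019*z,R
def ik(p,R,P,s4,seeds=None,n=12):
    rng=np.random.default_rng(0); out=[]
    S=[np.clip(s,LO+1e-3,HI-1e-3) for s in seeds] if seeds is not None else [LO+rng.random(6)*(HI-LO) for _ in range(n)]
    def f(q):
        a,b=fk(q,P,s4); return np.r_[(a-p)*5,(R.inv()*b).as_rotvec()]
    for s in S:
        r=least_squares(f,s,bounds=(LO,HI))
        if np.abs(r.fun).max()<1e-4 and not any(np.abs(r.x-o).max()<1e-2 for o in out): out.append(r.x)
    return out
E
python3 - <<'E'
from kin import *
P,L,e=fit()
for name,c in (("cup",(.617,-.279,.11)),("pan",(.607,.272,.17))):
  for s4 in (1,-1):
    for phi in range(-180,180,20):
      for up in (0,180):
        for q in ik(*pose(c,phi,up),P,s4): print(name,s4,phi,up,q.round(2))
E
```

```text
cup 1 -160 0 [-0.32  1.41  0.56 -1.12  2.38 -2.55]
cup 1 -160 180 [-0.32  1.41  0.56 -1.12  2.38  0.59]
cup 1 -140 0 [-0.25  1.32  0.83 -1.19  2.08 -2.46]
cup 1 -140 180 [-0.25  1.32  0.83 -1.19  2.08  0.68]
cup 1 -120 0 [-0.19  1.24  1.12 -1.33  1.81 -2.33]
cup 1 -120 180 [-0.19  1.24  1.12 -1.33  1.81  0.81]
cup 1 -80 0 [-0.19  1.14  1.66  4.37  1.45 -1.88]
cup 1 -80 180 [-0.19  1.14  1.66  4.37  1.45  1.26]
cup 1 -60 0 [-0.3   1.16  1.89  3.89  1.5  -1.63]
cup 1 -60 180 [-0.3   1.16  1.89  3.89  1.5   1.51]
cup 1 -40 0 [-0.51  1.2   2.05  3.33  1.67 -1.55]
cup 1 -40 180 [-0.51  1.2   2.05  3.33  1.67  1.59]
cup 1 -20 0 [-0.77  1.22  2.09  2.72  1.72 -1.64]
cup 1 -20 180 [-0.77  1.22  2.09  2.72  1.72  1.51]
cup 1 0 0 [-0.96  1.18  1.99  2.18  1.59 -1.6 ]
cup 1 0 180 [-0.96  1.18  1.99  2.18  1.59  1.55]
cup 1 20 0 [-1.04  1.15  1.8   1.75  1.54 -1.38]
cup 1 20 180 [-1.04  1.15  1.8   1.75  1.54  1.77]
cup 1 40 0 [-1.04  1.15  1.55  1.42  1.64 -1.14]
cup 1 40 180 [-1.04  1.15  1.55  1.42  1.64  2.  ]
cup 1 60 0 [-1.    1.2   1.28  1.19  1.86 -0.96]
cup 1 60 180 [-1.    1.2   1.28  
[... 3763 characters left out ...]
.18  1.09  2.17  3.31  1.68 -1.59]
pan -1 20 180 [0.18 1.09 2.17 3.31 1.68 1.55]
pan -1 40 0 [-0.06  1.07  2.12  3.9   1.61 -1.61]
pan -1 40 180 [-0.06  1.07  2.12  3.9   1.61  1.53]
pan -1 60 0 [-0.19  1.04  1.96  4.38  1.52 -1.43]
pan -1 60 180 [-0.19  1.04  1.96  4.38  1.52  1.71]
pan -1 100 0 [-0.19  1.07  1.46 -1.27  1.77 -0.99]
pan -1 100 180 [-0.19  1.07  1.46 -1.27  1.77  2.15]
pan -1 120 0 [-0.12  1.14  1.18 -1.1   2.02 -0.86]
pan -1 120 180 [-0.12  1.14  1.18 -1.1   2.02  2.28]
pan -1 140 0 [-0.03  1.22  0.91 -0.98  2.3  -0.79]
pan -1 140 180 [-0.03  1.22  0.91 -0.98  2.3   2.35]
pan -1 160 0 [ 0.07  1.31  0.65 -0.86  2.57 -0.79]
pan -1 160 180 [ 0.07  1.31  0.65 -0.86  2.57  2.35]
```

```bash
cat >> kin.py <<'E'
def plan(q0,qs,P,s4=1,tmax=10.5,smax=.06,gr=1.0,per=5):
    "joint-space waypoints -> rounded tool-frame rows (mm-level), tracking the rounding"
    p,R=fk(q0,P,s4); qa=np.array(q0); k=0; low=9
    for qb in qs:
        n=1
        while True:
            Q=[qa+(qb-qa)*(i+1)/n for i in range(n)]; a=[fk(q,P,s4) for q in [qa]+Q]
            if all(np.linalg.norm(a[i+1][0]-a[i][0])<smax and np.degrees((a[i][1].inv()*a[i+1][1]).magnitude())<tmax for i in range(n)) and np.abs(qb-qa).max()/n<.22: break
            n+=1
        for pt,Rn in a[1:]:
            s=R.inv().apply(pt-p).round(3); t=np.degrees((R.inv()*Rn).as_rotvec()).round(1)
            p=p+R.apply(s); R=R*Rt.from_rotvec(np.radians(t)); k+=1
            print([*s.tolist(),*t.tolist(),gr],",",end="\n" if k%per else "\n--"+str(p.round(3))+"\n")
        qa=qb; print("## wp",p.round(3))
    return
E
python3 - <<'E'
from rig import robot
from h import *
from kin import *
P,L,e=fit(); q0=robot.get_obs()["q"]
# pan from scene depth
m=robot.camera_model("scene"); d=np.load("/tmp/scene0.npy"); v,u=np.mgrid[0:384,0:512]
X=np.stack([(u-m["cx"])/m["fx"]*d,(v-m["cy"])/m["fy"]*d,d],-1)@m["R"]-m["t"]@m["R"]
ok=(X[...,2]>.040)&(X[...,2]<.075)&(abs(X[...,0]-.61)<.17)&(abs(X[...,1]-.27)<.17)&(d>0)
print("z pct",np.percentile(X[ok][:,2],[5,50,95]).round(4)); print("scale+pan",cv2.minAreaRect(X[ok][:,:2].astype(np.float32)))
ok2=ok&(X[...,2]>.059); print("rim",cv2.minAreaRect(X[ok2][:,:2].astype(np.float32)))
phi=15; cup=np.array([.617,-.279,.11]); z=np.array([np.cos(np.radians(phi)),np.sin(np.radians(phi)),0])
A=ik(*pose(cup-.12*z+[0,0,.18],phi,0),P,1)[0]; B=ik(*pose(cup-.12*z,phi,0),P,1,[A])[0]; C=ik(*pose(cup,phi,0),P,1,[B])[0]
print(A.round(2),B.round(2),C.round(2)); plan(q0,[A,B],P)
E
```

```text
z pct [0.0448 0.051  0.065 ]
scale+pan ((0.6091980338096619, 0.27253568172454834), (0.22377203404903412, 0.20065689086914062), 10.88386058807373)
rim ((0.6082086563110352, 0.2714011073112488), (0.18551720678806305, 0.18219105899333954), 11.161104202270508)
[-1.29  0.77  2.04  1.58  1.57 -1.23] [-1.29  1.17  1.96  1.59  1.57 -1.56] [-1.03  1.15  1.85  1.85  1.53 -1.44]
[0.016, 0.012, 0.025, -6.8, 3.1, 6.6, 1.0] ,
[0.013, 0.009, 0.021, -6.7, 3.1, 6.8, 1.0] ,
[0.011, 0.008, 0.018, -6.7, 3.0, 7.0, 1.0] ,
[0.009, 0.006, 0.013, -6.7, 2.9, 7.1, 1.0] ,
[0.006, 0.005, 0.01, -6.8, 2.8, 7.2, 1.0] ,
--[ 0.485 -0.159  0.232]
[0.003, 0.007, 0.006, -6.8, 2.8, 7.2, 1.0] ,
[0.001, 0.007, 0.001, -7.0, 2.7, 7.3, 1.0] ,
[-0.0, 0.008, -0.002, -7.0, 2.6, 7.2, 1.0] ,
[-0.002, 0.011, -0.006, -7.1, 2.6, 7.1, 1.0] ,
[-0.003, 0.014, -0.009, -7.3, 2.6, 7.0, 1.0] ,
--[ 0.518 -0.168  0.255]
[-0.003, 0.017, -0.012, -7.4, 2.6, 6.9, 1.0] ,
[-0.004, 0.02, -0.015, -7.5, 2.6, 6.6, 1.0] ,
[-0.003, 0.023, -0.017, -7.7, 2.7, 6.5, 1.0] ,
[-0.001, 0.027, -0.019, -7.7, 2.8, 6.3, 1.0] ,
[-0.0, 0.03, -0.021, -7.9, 2.9, 6.0, 1.0] ,
--[ 0.519 -0.305  0.29 ]
## wp [ 0.519 -0.305  0.29 ]
[-0.044, 0.007, 0.0, 0.0, -0.0, 0.0, 1.0] ,
[-0.045, 0.002, 0.001, 0.0, -0.0, 0.0, 1.0] ,
[-0.046, -0.002, -0.001, 0.0, -0.0, 0.0, 1.0] ,
[-0.045, -0.007, 0.0, 0.0, -0.0, 0.0, 1.0] ,
## wp [ 0.519 -0.305  0.11 ]
```

The pan centre is at (.6085,.272) with a yaw of about 11°. I'll run the first part of the wrist swing and check which way joint 4 turns.

Emit:
drive_tool(
  series=[
    [0.016, 0.012, 0.025, -6.8, 3.1, 6.6, 1],
    [0.013, 0.009, 0.021, -6.7, 3.1, 6.8, 1],
    [0.011, 0.008, 0.018, -6.7, 3.0, 7.0, 1],
    [0.009, 0.006, 0.013, -6.7, 2.9, 7.1, 1],
    [0.006, 0.005, 0.01, -6.8, 2.8, 7.2, 1],
  ],
)

```text
time: 33.08
position: [0.4855, -0.1593, 0.2303]
tool_rot: [0.463, 0.83, 0.303, -0.07]
ft_force: [-0.4, -0.9, -0.4]
grip_width: 0.0873
```

Emit:
drive_tool(
  series=[
    [0, 0, 0, 0, 0, 0, 1],
  ],
)

```text
time: 33.2
position: [0.4839, -0.1596, 0.2292]
tool_rot: [0.462, 0.831, 0.302, -0.071]
ft_force: [0.1, 0.5, 0.3]
grip_width: 0.0872
```

Run:
```python
from rig import robot
from h import *
from kin import *
P,L,e=fit(); o,R=st(robot); print(fk(o["q"],P,1)[0],fk(o["q"],P,-1)[0])
```

```text
t 33.2 pos [ 0.4839 -0.1596  0.2292] q [-0.858  0.494  1.681  0.526  1.379 -1.626] w 0.0872 F [0.1 0.5 0.3]
x [-0.563  0.725  0.398] y [0.811 0.391 0.436] z [ 0.16   0.568 -0.807]
[ 0.48390425 -0.15960258  0.22920356] [ 0.25621722 -0.35658329  0.22920356]
```

The model holds with a positive joint 4 sign, so I'll continue.

Emit:
drive_tool(
  series=[
    [0.003, 0.007, 0.006, -6.8, 2.8, 7.2, 1],
    [0.001, 0.007, 0.001, -7.0, 2.7, 7.3, 1],
    [0, 0.008, -0.002, -7.0, 2.6, 7.2, 1],
    [-0.002, 0.011, -0.006, -7.1, 2.6, 7.1, 1],
    [-0.003, 0.014, -0.009, -7.3, 2.6, 7.0, 1],
  ],
)

```text
time: 33.83
position: [0.5174, -0.1684, 0.2543]
tool_rot: [0.654, 0.51, 0.548, -0.109]
ft_force: [0.4, 0.0, -0.6]
grip_width: 0.0872
```

Emit:
drive_tool(
  series=[
    [-0.003, 0.017, -0.012, -7.4, 2.6, 6.9, 1],
    [-0.004, 0.02, -0.015, -7.5, 2.6, 6.6, 1],
    [-0.003, 0.023, -0.017, -7.7, 2.7, 6.5, 1],
    [-0.001, 0.027, -0.019, -7.7, 2.8, 6.3, 1],
    [0, 0.03, -0.021, -7.9, 2.9, 6.0, 1],
  ],
)

```text
time: 34.45
position: [0.5183, -0.306, 0.289]
tool_rot: [0.702, 0.092, 0.701, -0.091]
ft_force: [0.2, -0.4, 0.6]
grip_width: 0.0872
```

Emit:
drive_tool(
  series=[
    [-0.044, 0, 0, 0, 0, 0, 1],
    [-0.04, 0, 0, 0, 0, 0, 1],
    [0, 0, 0, 0, 0, 0, 1],
    [0, 0, 0, 0, 0, 0, 1],
  ],
)

```text
time: 34.95
position: [0.5179, -0.3041, 0.206]
tool_rot: [0.701, 0.093, 0.701, -0.092]
ft_force: [-0.6, 0.7, -0.1]
grip_width: 0.087
```

Run:
```python
from rig import robot
from h import *
from kin import *
c=np.array([.617,-.279,.11]); p,R=pose(c,15,0); z=R.as_matrix()[:,2]; rel(robot,p-.12*z,R.as_matrix())
m=snap(robot,"wrist","w10.png",scale=1.3); print(np.array(proj(m,(.617,-.279,.16)))*1.3)
```

```text
t 34.95 pos [ 0.5179 -0.3041  0.206 ] q [-1.297  0.961  2.026  1.581  1.568 -1.417] w 0.087 F [-0.6  0.7 -0.1]
x [0.001 0.001 1.   ] y [ 0.26  -0.966  0.001] z [ 0.966  0.26  -0.001]
shift [-0.096   0.0013  0.0013] n 0.096 turn [-0.1  0.1  0.1]
[339.58167862 313.30187833]
```

View pics/w10.png

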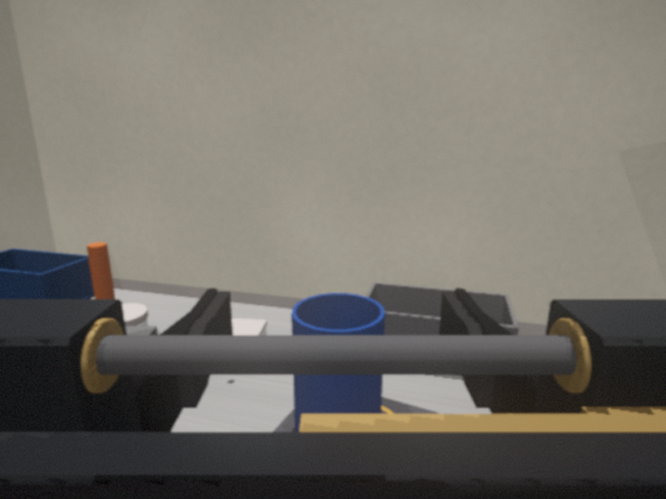

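The cup mouth is at (338,312), against a prediction of (340,313), and centred between the fingers. I'll go down and in.

Emit:
drive_tool(
  series=[
    [-0.045, 0.001, 0, 0, 0, 0, 1],
    [-0.04, 0, 0, 0, 0, 0, 1],
    [-0.01, 0, 0, 0, 0, 0, 1],
    [0, 0, 0, 0, 0, 0, 1],
  ],
)

```text
time: 35.5
position: [0.5175, -0.3049, 0.1113]
tool_rot: [0.701, 0.092, 0.701, -0.092]
ft_force: [-0.1, 1.1, 1.6]
grip_width: 0.0867
```

Emit:
drive_tool(
  series=[
    [0, 0, 0.03, 0, 0, 0, 1],
    [0, 0, 0.03, 0, 0, 0, 1],
    [0, 0, 0, 0, 0, 0, 1],
    [0, 0, 0, 0, 0, 0, 1],
  ],
)

```text
time: 36.0
position: [0.5751, -0.2894, 0.1114]
tool_rot: [0.702, 0.092, 0.701, -0.092]
ft_force: [0.0, -0.2, -0.7]
grip_width: 0.087
```

Run:
```python
from rig import robot
from h import *
from kin import *
c=np.array([.617,-.279,.11]); p,R=pose(c,15,0); rel(robot,p,R.as_matrix())
```

```text
t 36.0 pos [ 0.5751 -0.2894  0.1114] q [-1.163  1.158  1.921  1.717  1.56  -1.509] w 0.087 F [ 0.  -0.2 -0.7]
x [ 0.001 -0.     1.   ] y [ 0.258 -0.966 -0.001] z [ 0.966  0.258 -0.001]
shift [-0.0013  0.0008  0.0621] n 0.0622 turn [ 0.   0.1 -0. ]
```

Emit:
drive_tool(
  series=[
    [-0.001, 0.0005, 0.03, 0, 0, 0, 1],
    [0, 0, 0.032, 0, 0, 0, 1],
    [0, 0, 0, 0, 0, 0, 1],
    [0, 0, 0, 0, 0, 0, 0.5],
    [0, 0, 0, 0, 0, 0, 0.5],
  ],
  squeeze=25,
)

```text
time: 36.62
position: [0.6343, -0.2749, 0.1087]
tool_rot: [0.702, 0.09, 0.7, -0.092]
ft_force: [0.3, -0.9, 0.6]
grip_width: 0.0742
```

Emit:
drive_tool(
  series=[
    [0, 0, 0, 0, 0, 0, 0.5],
    [0, 0, 0, 0, 0, 0, 0.5],
    [0, 0, 0, 0, 0, 0, 0.5],
  ],
)

```text
time: 37.0
position: [0.6351, -0.2743, 0.1087]
tool_rot: [0.702, 0.091, 0.7, -0.092]
ft_force: [-1.1, -1.6, 0.6]
grip_width: 0.0633
```

Run:
```python
from rig import robot
from h import *
from kin import *
c=np.array([.617,-.279,.11]); p,R=pose(c,15,0); rel(robot,p,R.as_matrix())
P,L,e=fit(); q0=robot.get_obs()["q"]
A=ik(*pose(c+[0,0,.2],15,0),P,1,[q0])[0]
pan=np.array([.6085,.272,0]); f=np.radians(12); right=np.array([np.sin(f),-np.cos(f),0])
W=ik(*pose(pan+[0,0,.31],12,0),P,1,n=20)
for w in W: print("pan",w.round(2))
M=ik(*pose([.5,0,.31],14,0),P,1,n=20)
for w in M: print("mid",w.round(2))
plan(q0,[A],P,gr=.5)
```

```text
t 37.0 pos [ 0.6351 -0.2743  0.1087] q [-1.033  1.153  1.853  1.846  1.532 -1.438] w 0.0633 F [-1.1 -1.6  0.6]
x [ 0.003 -0.002  1.   ] y [ 0.257 -0.966 -0.002] z [ 0.966  0.257 -0.002]
shift [ 0.0013 -0.0001  0.0003] n 0.0014 turn [ 0.1  0.1 -0.1]
pan [ 0.29  0.72  2.17  3.22  1.32 -1.59]
[0.051, 0.007, 0.002, 0.2, 0.0, -0.0, 0.5] ,
[0.051, 0.002, 0.001, 0.1, 0.1, -0.0, 0.5] ,
[0.05, -0.003, -0.001, -0.1, -0.0, -0.1, 0.5] ,
[0.049, -0.007, -0.002, -0.1, 0.0, -0.0, 0.5] ,
## wp [ 0.635 -0.274  0.31 ]
```

The cup is gripped (63 mm). I'll plan the lift and carry, and the turn-over with the mouth kept near the pan's middle.

Emit:
drive_tool(
  series=[
    [0.03, 0, 0, 0, 0, 0, 0.5],
    [0.05, 0, 0, 0, 0, 0, 0.5],
    [0.06, 0, 0, 0, 0, 0, 0.5],
    [0.06, 0, 0, 0, 0, 0, 0.5],
    [0, 0, 0, 0, 0, 0, 0.5],
  ],
)

```text
time: 37.62
position: [0.6359, -0.2736, 0.3131]
tool_rot: [0.701, 0.094, 0.701, -0.09]
ft_force: [0.9, 0.4, -7.3]
grip_width: 0.0637
```

Run:
```python
from rig import robot
from h import *
from kin import *
P,L,e=fit(); q0=st(robot)[0]["q"]
pan=np.array([.6085,.272,0])
W=ik(*pose(pan+[0,0,.31],12,0),P,1,n=20)[0]
for s in np.linspace(0,1,9):
    p,R=fk(q0+(W-q0)*s,P); M=R.as_matrix(); print(p.round(3),"up",M[2,0].round(3),"headz",M[2,2].round(3))
plan(q0,[W],P,gr=.5,tmax=9)
```

```text
t 37.62 pos [ 0.6359 -0.2736  0.3131] q [-1.031  0.731  1.917  1.817  1.44  -1.099] w 0.0637 F [ 0.9  0.4 -7.3]
x [-0.001  0.006  1.   ] y [ 0.259 -0.966  0.006] z [ 0.966  0.259 -0.   ]
[ 0.636 -0.274  0.313] up 1.0 headz -0.0
[ 0.68  -0.203  0.327] up 0.999 headz 0.051
[ 0.711 -0.129  0.337] up 0.996 headz 0.088
[ 0.729 -0.054  0.342] up 0.994 headz 0.108
[0.732 0.021 0.343] up 0.993 headz 0.114
[0.723 0.093 0.34 ] up 0.994 headz 0.104
[0.702 0.161 0.333] up 0.997 headz 0.08
[0.67  0.222 0.323] up 0.999 headz 0.045
[0.627 0.276 0.31 ] up 1.0 headz 0.0
[0.01, -0.037, 0.042, 0.0, 2.0, -0.3, 0.5] ,
[0.007, -0.04, 0.037, -0.1, 1.7, 0.0, 0.5] ,
[0.005, -0.043, 0.032, -0.1, 1.3, 0.2, 0.5] ,
[0.002, -0.045, 0.025, -0.3, 0.9, 0.2, 0.5] ,
[0.0, -0.047, 0.02, -0.3, 0.5, 0.3, 0.5] ,
--[ 0.731 -0.029  0.343]
[-0.001, -0.048, 0.013, -0.4, 0.1, 0.3, 0.5] ,
[-0.003, -0.048, 0.007, -0.4, -0.2, 0.3, 0.5] ,
[-0.004, -0.048, 0.001, -0.4, -0.7, 0.2, 0.5] ,
[-0.006, -0.047, -0.006, -0.3, -1.0, 0.0, 0.5] ,
[-0.006, -0.045, -0.011, -0.3, -1.3, -0.1, 0.5] ,
--[0.682 0.203 0.327]
[-0.008, -0.043, -0.017, -0.3, -1.5, -0.4, 0.5] ,
[-0.009, -0.04, -0.021, -0.2, -1.8, -0.6, 0.5] ,
## wp [0.627 0.276 0.31 ]
```

Emit:
drive_tool(
  series=[
    [0.01, -0.037, 0.042, 0, 2.0, -0.3, 0.5],
    [0.007, -0.04, 0.037, -0.1, 1.7, 0, 0.5],
    [0.005, -0.043, 0.032, -0.1, 1.3, 0.2, 0.5],
    [0.002, -0.045, 0.025, -0.3, 0.9, 0.2, 0.5],
    [0, -0.047, 0.02, -0.3, 0.5, 0.3, 0.5],
  ],
)

```text
time: 38.25
position: [0.7318, -0.0277, 0.3369]
tool_rot: [0.665, 0.078, 0.737, -0.096]
ft_force: [0.6, -0.1, -1.8]
grip_width: 0.0635
```

Emit:
drive_tool(
  series=[
    [-0.001, -0.048, 0.013, -0.4, 0.1, 0.3, 0.5],
    [-0.003, -0.048, 0.007, -0.4, -0.2, 0.3, 0.5],
    [-0.004, -0.048, 0.001, -0.4, -0.7, 0.2, 0.5],
    [-0.006, -0.047, -0.006, -0.3, -1.0, 0, 0.5],
    [-0.006, -0.045, -0.011, -0.3, -1.3, -0.1, 0.5],
  ],
)

```text
time: 38.88
position: [0.681, 0.2038, 0.3222]
tool_rot: [0.687, 0.066, 0.718, -0.088]
ft_force: [0.7, -0.1, -2.2]
grip_width: 0.0635
```

Emit:
drive_tool(
  series=[
    [-0.008, -0.043, -0.017, -0.3, -1.5, -0.4, 0.5],
    [-0.009, -0.04, -0.021, -0.2, -1.8, -0.6, 0.5],
    [0, 0, 0, 0, 0, 0, 0.5],
    [0, 0, 0, 0, 0, 0, 0.5],
  ],
)

```text
time: 39.38
position: [0.6275, 0.2758, 0.3073]
tool_rot: [0.706, 0.071, 0.701, -0.076]
ft_force: [-0.5, -0.2, -1.8]
grip_width: 0.0637
```

Run:
```python
from rig import robot
from h import *
from kin import *
P,L,e=fit(); o,R=st(robot); q0=o["q"]
pan=np.array([.6085,.272,0]); rel(robot,*[(a if i==0 else a.as_matrix()) for i,a in enumerate(pose(pan+[0,0,.31],12,0))])
f=np.radians(12); right=np.array([np.sin(f),-np.cos(f),0])
# (turn, mouth offset to the right of pan middle, grasp z)
S=[(85,-.05,.20),(95,-.04,.18)]
key=[(20,None,.28),(42,None,.24),(64,None,.20),(85,-.035,.178),(95.5,-.035,.176),(106,-.035,.176),(116.5,-.035,.174),(127,-.03,.172),(137.5,-.025,.168),(148,-.018,.162),(158.5,-.01,.156),(169,-.003,.15),(180,0,.146)]
qs=[];q=q0
for a,mo,z in key:
    m=.05*np.sin(np.radians(a)); off=(mo-m) if mo is not None else -.085*np.sin(np.radians(a))
    s=ik(*pose(pan+right*off+[0,0,z],12,a),P,1,[q]); 
    if not s: print("no ik",a); break
    q=s[0]; qs.append(q)
    ext=.095*abs(np.sin(np.radians(a)))+.0375*abs(np.cos(np.radians(a))); print(a,"off",round(off,3),"bodybot",round(z-ext,3),"mouth z",round(z+.05*np.cos(np.radians(a)),3),q.round(2))
plan(q0,qs,P,gr=.5,tmax=10.69)
```

```text
t 39.38 pos [0.6275 0.2758 0.3073] q [ 0.286  0.718  2.169  3.221  1.31  -1.583] w 0.0637 F [-0.5 -0.2 -1.8]
x [ 0.008 -0.007  1.   ] y [ 0.208 -0.978 -0.008] z [ 0.978  0.208 -0.006]
t 39.38 pos [0.6275 0.2758 0.3073] q [ 0.286  0.718  2.169  3.221  1.31  -1.583] w 0.0637 F [-0.5 -0.2 -1.8]
x [ 0.008 -0.007  1.   ] y [ 0.208 -0.978 -0.008] z [ 0.978  0.208 -0.006]
shift [ 0.0027 -0.0003 -0.0004] n 0.0028 turn [ 0.   0.4 -0.5]
20 off -0.029 bodybot 0.212 mouth z 0.327 [ 0.36  0.79  2.14  3.3   1.37 -1.25]
42 off -0.057 bodybot 0.149 mouth z 0.277 [ 0.43  0.89  2.11  3.37  1.43 -0.87]
64 off -0.076 bodybot 0.098 mouth z 0.222 [ 0.48  0.98  2.07  3.41  1.49 -0.48]
85 off -0.085 bodybot 0.08 mouth z 0.182 [ 0.5   1.03  2.05  3.43  1.51 -0.1 ]
95.5 off -0.085 bodybot 0.078 mouth z 0.171 [0.5  1.04 2.05 3.43 1.52 0.08]
106 off -0.083 bodybot 0.074 mouth z 0.162 [0.49 1.04 2.05 3.43 1.52 0.26]
116.5 off -0.08 bodybot 0.072 mouth z 0.152 [0.49 1.04 2.05 3.42 1.53 0.45]
127 off -0.07 bodybot 0.074 mouth z 0.142 [0.46 1.05 2.07 3.4  1.55 0.64]
137.5 off -0.059 bodybot 0.076 mouth z 0.131 [0.4
[... 945 characters left out ...]
0.0, -0.0, 10.5, 0.5] ,
## wp [0.61  0.359 0.176]
[0.002, 0.0, -0.0, 0.0, -0.0, 10.5, 0.5] ,
## wp [0.61  0.357 0.176]
[0.003, 0.001, -0.0, 0.0, -0.1, 10.5, 0.5] ,
## wp [0.611 0.354 0.174]
[0.01, -0.003, -0.0, 0.0, 0.0, 10.5, 0.5] ,
## wp [0.613 0.344 0.172]
[0.012, -0.003, -0.0, 0.0, 0.0, 10.5, 0.5] ,
--[0.615 0.333 0.168]
## wp [0.615 0.333 0.168]
[0.014, -0.007, -0.0, 0.0, 0.0, 10.5, 0.5] ,
## wp [0.618 0.319 0.162]
[0.013, -0.01, -0.0, 0.0, 0.0, 10.5, 0.5] ,
## wp [0.621 0.304 0.156]
[0.012, -0.013, -0.0, 0.0, 0.0, 10.5, 0.5] ,
## wp [0.625 0.288 0.15 ]
[0.003, -0.005, -0.0, 0.0, 0.0, 5.5, 0.5] ,
[0.003, -0.006, -0.0, 0.0, 0.0, 5.5, 0.5] ,
--[0.627 0.276 0.146]
## wp [0.627 0.276 0.146]
```

Emit:
drive_tool(
  series=[
    [-0.008, -0.015, 0, 0, 0.2, 9.8, 0.5],
    [-0.016, -0.012, 0, 0.1, 0.2, 9.7, 0.5],
    [-0.015, -0.004, 0, 0, 0, 7.4, 0.5],
    [-0.016, -0.002, 0, 0, 0, 7.4, 0.5],
    [-0.017, 0, 0, 0, 0, 7.2, 0.5],
  ],
)

```text
time: 40.0
position: [0.6173, 0.33, 0.2464]
tool_rot: [0.681, -0.185, 0.631, -0.322]
ft_force: [1.0, 0.5, -2.2]
grip_width: 0.0633
```

Emit:
drive_tool(
  series=[
    [-0.014, 0.004, 0, -0.1, 0, 7.4, 0.5],
    [-0.013, 0.006, 0, 0, 0, 7.3, 0.5],
    [-0.013, 0.008, 0, 0, 0, 7.3, 0.5],
    [-0.007, 0.006, 0, 0, 0, 8, 0.5],
    [0, 0, 0, 0, 0, 0, 0.5],
  ],
)

```text
time: 40.62
position: [0.6126, 0.3524, 0.1977]
tool_rot: [0.612, -0.354, 0.527, -0.472]
ft_force: [1.1, -1.1, -2.4]
grip_width: 0.0637
```

Run:
```python
from rig import robot
from h import *
from kin import *
o,R=st(robot); pan=np.array([.6085,.272,0]); f=np.radians(12); right=np.array([np.sin(f),-np.cos(f),0])
for a in (72,82): p,Q=pose(pan+right*(-.08)+[0,0,.195],12,a); rel(robot,p,Q.as_matrix())
snap(robot,"scene","c5.png",scale=4,crop=(240,180,390,330))
```

```text
t 40.62 pos [0.6126 0.3524 0.1977] q [ 0.483  0.988  2.064  3.42   1.486 -0.341] w 0.0637 F [ 1.1 -1.1 -2.4]
x [ 0.194 -0.93   0.311] y [ 0.065 -0.305 -0.95 ] z [0.979 0.204 0.001]
t 40.62 pos [0.6126 0.3524 0.1977] q [ 0.483  0.988  2.064  3.42   1.486 -0.341] w 0.0637 F [ 1.1 -1.1 -2.4]
x [ 0.194 -0.93   0.311] y [ 0.065 -0.305 -0.95 ] z [0.979 0.204 0.001]
shift [-0.0029  0.0019 -0.0017] n 0.0039 turn [-0.  -0.2  0.1]
t 40.62 pos [0.6126 0.3524 0.1977] q [ 0.483  0.988  2.064  3.42   1.486 -0.341] w 0.0637 F [ 1.1 -1.1 -2.4]
x [ 0.194 -0.93   0.311] y [ 0.065 -0.305 -0.95 ] z [0.979 0.204 0.001]
shift [-0.0029  0.0019 -0.0017] n 0.0039 turn [-0.  -0.2 10.1]
```

View pics/c5.png

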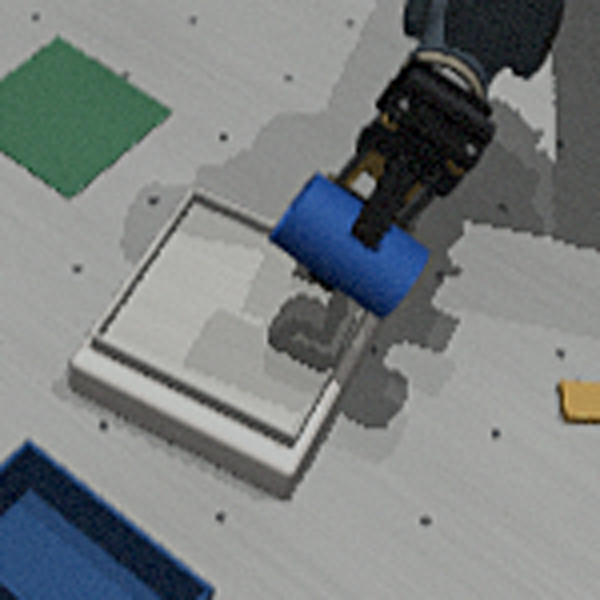

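The mouth points over the pan (cup from (270,235) to (425,290)), with no tile lost. Now the quick second half of the turn.

Emit:
drive_tool(
  series=[
    [-0.007, 0.009, 0, 0, 0, 10.5, 0.5],
    [0, 0.002, 0, 0, 0, 10.5, 0.5],
    [0.002, 0, 0, 0, 0, 10.5, 0.5],
    [0.003, 0.001, 0, 0, 0, 10.5, 0.5],
    [0.01, -0.003, 0, 0, 0, 10.5, 0.5],
  ],
)

```text
time: 41.3
position: [0.6143, 0.3423, 0.1842]
tool_rot: [-0.39, 0.588, -0.262, 0.659]
ft_force: [-0.4, 0.2, -2.2]
grip_width: 0.0636
```

Emit:
drive_tool(
  series=[
    [0.012, -0.003, 0, 0, 0, 10.5, 0.5],
    [0.014, -0.007, 0, 0, 0, 10.5, 0.5],
    [0.013, -0.01, 0, 0, 0, 10.5, 0.5],
    [0.012, -0.013, 0, 0, 0, 10.5, 0.5],
    [0.006, -0.011, 0, 0, 0, 10.5, 0.5],
  ],
)

```text
time: 41.92
position: [0.6295, 0.2716, 0.1609]
tool_rot: [-0.09, 0.7, 0.056, 0.707]
ft_force: [-0.2, -0.5, -1.7]
grip_width: 0.0633
```

Emit:
drive_tool(
  series=[
    [0, 0, 0, 0, 0, 3, 0.5],
    [0, 0, 0, 0, 0, 0, 0.5],
    [0, 0, 0, 0, 0, 0, 0.5],
  ],
)

```text
time: 42.3
position: [0.6289, 0.273, 0.1609]
tool_rot: [-0.074, 0.702, 0.073, 0.705]
ft_force: [-0.1, 0.2, -1.9]
grip_width: 0.0631
```

Run:
```python
from rig import robot
from h import *
from kin import *
pan=np.array([.6085,.272,0]);  p,Q=pose(pan+[0,0,.142],12,180); rel(robot,p,Q.as_matrix())
m=snap(robot,"side","s6.png",scale=5,crop=(215,125,300,205))
```

```text
t 42.3 pos [0.6289 0.273  0.1609] q [0.279 1.104 2.131 3.213 1.668 1.576] w 0.0631 F [-0.1  0.2 -1.9]
x [ 0.005 -0.001 -1.   ] y [-0.206  0.978 -0.002] z [0.978 0.206 0.004]
shift [ 0.0189  0.0033 -0.0012] n 0.0192 turn [-0.1  0.3  0.1]
```

View pics/s6.png

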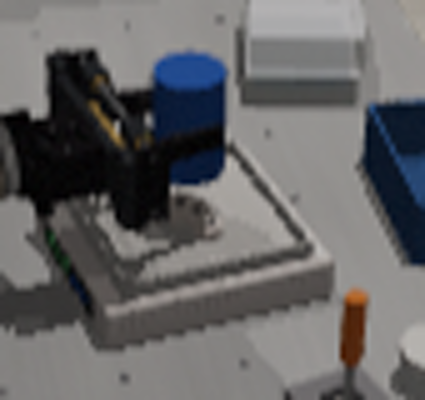

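The cup is upside down over the pan's middle, but the tiles can't be told apart in this view. I'll lower to the pour height, dwell, and check with the scene camera.

Emit:
drive_tool(
  series=[
    [0.01, 0.003, 0, 0, 0, 0, 0.5],
    [0.009, 0, 0, 0, 0, 0, 0.5],
    [0, 0, 0, 0, 0, 0, 0.5],
    [0, 0, 0, 0, 0, 0, 0.5],
    [0, 0, 0, 0, 0, 0, 0.5],
  ],
)

```text
time: 42.98
position: [0.6279, 0.2763, 0.1414]
tool_rot: [-0.074, 0.702, 0.074, 0.704]
ft_force: [0.7, 0.2, -1.4]
grip_width: 0.0639
```

Run:
```python
from rig import robot
from h import *
from kin import *
pan=np.array([.6085,.272,0]);  p,Q=pose(pan+[0,0,.142],12,180); rel(robot,p,Q.as_matrix())
F=[]
for i in range(4):
    robot.camera("side"); F.append(robot.get_obs()["ft_force"][2])
print(np.round(F,2))
m=snap(robot,"scene","c6.png",scale=6,crop=(250,210,350,310))
```

```text
t 42.98 pos [0.6279 0.2763 0.1414] q [0.288 1.148 2.114 3.221 1.694 1.58 ] w 0.0639 F [ 0.7  0.2 -1.4]
x [ 0.003  0.    -1.   ] y [-0.207  0.978 -0.   ] z [0.978 0.207 0.003]
shift [-0.0006 -0.0002 -0.0009] n 0.0011 turn [-0.1  0.2  0. ]
[-1.46 -1.72 -1.26 -2.42]
```

View pics/c6.png

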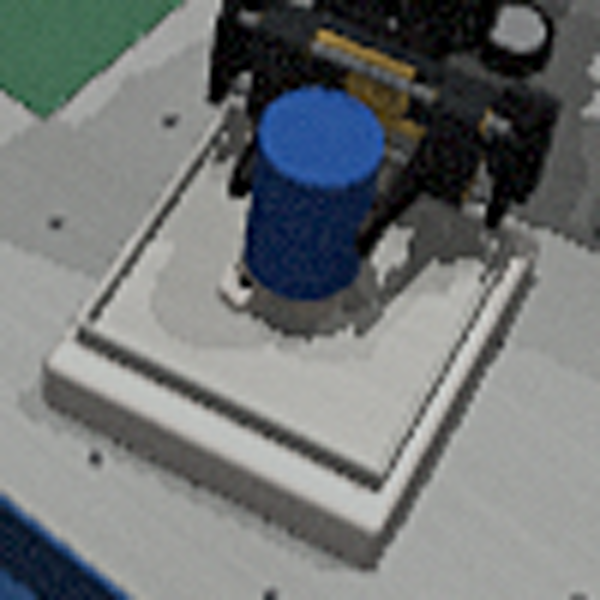

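A tile shows under the cup's rim at (237,290), and the held weight of about 1.6 N fits the empty cup. I'll lift straight up.

Emit:
drive_tool(
  series=[
    [-0.02, 0, 0, 0, 0, 0, 0.5],
    [-0.03, 0, 0, 0, 0, 0, 0.5],
    [-0.03, 0, 0, 0, 0, 0, 0.5],
    [-0.03, 0, 0, 0, 0, 0, 0.5],
    [0, 0, 0, 0, 0, 0, 0.5],
  ],
)

```text
time: 43.85
position: [0.6274, 0.2764, 0.2542]
tool_rot: [-0.073, 0.701, 0.074, 0.706]
ft_force: [-1.0, -0.7, -1.6]
grip_width: 0.0632
```

Emit:
drive_tool(
  series=[
    [0, 0, 0, 0, 0, 0, 0.5],
    [0, 0, 0, 0, 0, 0, 0.5],
    [-0.03, 0, 0, 0, 0, 0, 0.5],
    [0, 0, 0, 0, 0, 0, 0.5],
    [0, 0, 0, 0, 0, 0, 0.5],
  ],
)

```text
time: 44.48
position: [0.6275, 0.2763, 0.2799]
tool_rot: [-0.074, 0.703, 0.073, 0.704]
ft_force: [-0.5, -0.5, -0.9]
grip_width: 0.0631
```

Run:
```python
from rig import robot
from h import *
from kin import *
o,R=st(robot)
m=snap(robot,"scene","c7.png",scale=6,crop=(250,210,350,310))
P,L,e=fit(); q0=o["q"]; pan=np.array([.6085,.272,0]); 
# turn back up, then carry back above the riser
qs=[];q=q0
for a,z in ((150,.30),(120,.32),(90,.33),(60,.33),(30,.33),(0,.33)):
    q=ik(*pose(pan+[0,0,z],12,a),P,1,[q])[0]; qs.append(q)
c=np.array([.617,-.279,.31]); W=ik(*pose(c,15,0),P,1,[[-1.03,.73,1.92,1.82,1.44,-1.1]])[0]; print(q.round(2),W.round(2)); plan(q0,qs+[W],P,gr=.5,tmax=10.6)
```

```text
t 44.48 pos [0.6275 0.2763 0.2799] q [0.288 0.797 2.172 3.222 1.4   1.557] w 0.0631 F [-0.5 -0.5 -0.9]
x [ 0.001 -0.    -1.   ] y [-0.207  0.978 -0.   ] z [0.978 0.207 0.001]
[ 0.29  0.66  2.16  3.22  1.26 -1.6 ] [-1.03  0.74  1.92  1.82  1.44 -1.1 ]
[-0.007, -0.0, -0.0, -0.0, 0.0, -10.0, 0.5] ,
[-0.006, -0.001, -0.0, -0.0, 0.0, -10.0, 0.5] ,
[-0.006, -0.003, -0.0, -0.1, 0.0, -10.0, 0.5] ,
## wp [0.628 0.276 0.3  ]
[-0.006, -0.003, -0.0, 0.0, 0.0, -10.0, 0.5] ,
[-0.005, -0.004, -0.0, 0.0, 0.0, -10.0, 0.5] ,
--[0.627 0.276 0.313]
[-0.005, -0.006, -0.0, 0.0, 0.0, -10.0, 0.5] ,
## wp [0.627 0.276 0.321]
[-0.001, -0.002, -0.0, -0.0, 0.0, -10.0, 0.5] ,
[-0.001, -0.004, -0.0, -0.0, 0.0, -10.0, 0.5] ,
[-0.001, -0.003, -0.0, -0.0, 0.0, -10.0, 0.5] ,
## wp [0.628 0.276 0.33 ]
[-0.0, 0.0, -0.0, -0.0, 0.0, -10.0, 0.5] ,
--[0.628 0.276 0.33 ]
[-0.0, 0.0, -0.0, -0.0, 0.0, -10.0, 0.5] ,
[-0.0, 0.0, -0.0, -0.0, 0.0, -10.0, 0.5] ,
## wp [0.628 0.276 0.33 ]
[-0.0, -0.0, -0.0, -0.0, 0.0, -10.0, 0.5] ,
[-0.0, -0.0, -0.0, -0.0, 0.0, -10.0, 0.5] ,
[-0.0, -0.0, -0.0, -0.0, 0.0, -10.0, 0.5] ,
--[0.628 0.276 0.33 ]
## wp [0.628 0.276 0.33 ]
[-0.0, -0.0, -0.0, -0.0, -0.0, -10.0, 0.5] ,
[-0.0, -0.0, -0.0, -0.0, -0.0, -10.0, 0.5] ,
[-0.0, -0.0, -0.0, -0.0, -0.0, -10.0, 0.5] ,
## wp [0.628 0.276 0.33 ]
[0.007, 0.041, 0.021, 0.1, 1.7, 0.3, 0.5] ,
[0.006, 0.043, 0.017, 0.1, 1.5, 0.1, 0.5] ,
--[0.682 0.202 0.343]
[0.004, 0.046, 0.011, 0.3, 1.3, -0.1, 0.5] ,
[0.003, 0.047, 0.006, 0.3, 0.9, -0.1, 0.5] ,
[0.001, 0.048, -0.0, 0.3, 0.5, -0.3, 0.5] ,
[0.0, 0.048, -0.007, 0.4, 0.3, -0.2, 0.5] ,
[-0.001, 0.049, -0.013, 0.4, -0.2, -0.2, 0.5] ,
--[ 0.732 -0.031  0.349]
[-0.003, 0.047, -0.019, 0.3, -0.5, -0.2, 0.5] ,
[-0.004, 0.045, -0.026, 0.3, -0.9, -0.1, 0.5] ,
[-0.006, 0.043, -0.031, 0.3, -1.2, 0.2, 0.5] ,
[-0.009, 0.039, -0.037, 0.2, -1.5, 0.3, 0.5] ,
[-0.01, 0.036, -0.043, 0.0, -1.9, 0.6, 0.5] ,
--[ 0.635 -0.274  0.31 ]
## wp [ 0.635 -0.274  0.31 ]
```

View pics/c7.png

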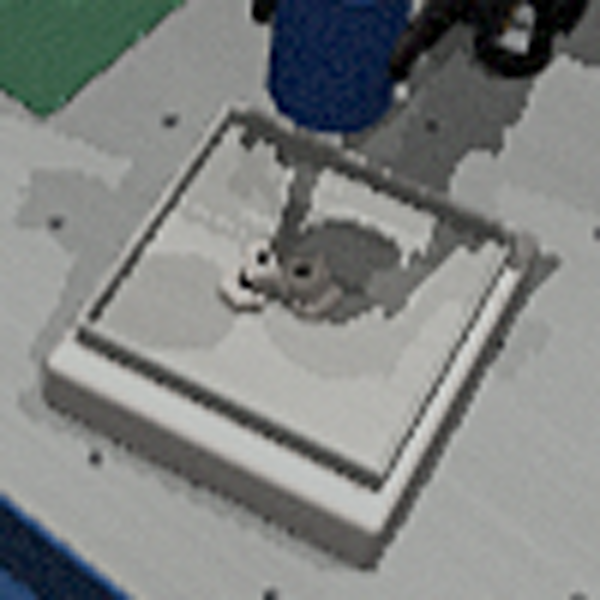

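The heap lies near (285,278), with tile dots at (265,255), (243,280) and (302,270) and a fourth leaning at about (325,295). I'll turn the cup back upright and carry it to the block.

Emit:
drive_tool(
  series=[
    [-0.007, 0, 0, 0, 0, -10, 0.5],
    [-0.006, -0.001, 0, 0, 0, -10, 0.5],
    [-0.006, -0.003, 0, 0, 0, -10, 0.5],
    [-0.006, -0.003, 0, 0, 0, -10, 0.5],
    [-0.005, -0.004, 0, 0, 0, -10, 0.5],
  ],
)

```text
time: 45.15
position: [0.6274, 0.2761, 0.3126]
tool_rot: [-0.366, 0.605, -0.233, 0.668]
ft_force: [0.5, 0.1, -1.1]
grip_width: 0.0634
```

Emit:
drive_tool(
  series=[
    [-0.005, -0.006, 0, 0, 0, -10, 0.5],
    [-0.001, -0.002, 0, 0, 0, -10, 0.5],
    [-0.001, -0.004, 0, 0, 0, -10, 0.5],
    [-0.001, -0.003, 0, 0, 0, -10, 0.5],
    [0, 0, 0, 0, 0, -10, 0.5],
  ],
)

```text
time: 45.78
position: [0.6274, 0.276, 0.3301]
tool_rot: [0.587, -0.394, 0.493, -0.507]
ft_force: [-0.4, 0.3, -0.9]
grip_width: 0.0638
```

Emit:
drive_tool(
  series=[
    [0, 0, 0, 0, 0, -10, 0.5],
    [0, 0, 0, 0, 0, -10, 0.5],
    [0, 0, 0, 0, 0, -10, 0.5],
    [0, 0, 0, 0, 0, -10, 0.5],
    [0, 0, 0, 0, 0, -10, 0.5],
  ],
)

```text
time: 46.4
position: [0.6274, 0.2759, 0.3296]
tool_rot: [0.699, -0.109, 0.661, -0.251]
ft_force: [-0.9, -0.0, -2.3]
grip_width: 0.0633
```

Emit:
drive_tool(
  series=[
    [0, 0, 0, 0, 0, -10, 0.5],
    [0, 0, 0, 0, 0, -10, 0.5],
    [0, 0, 0, 0, 0, -10, 0.5],
    [0, 0, 0, 0, 0, 0, 0.5],
    [0, 0, 0, 0, 0, 0, 0.5],
  ],
)

```text
time: 47.02
position: [0.6274, 0.276, 0.3305]
tool_rot: [0.703, 0.073, 0.704, -0.074]
ft_force: [-0.3, -0.1, -2.8]
grip_width: 0.0634
```

Run:
```python
from rig import robot
from h import *
from kin import *
o,R=st(robot); m=load("scene")
for u,v in ((265,255),(243,280),(302,270),(325,295)): 
    X=ray(m,u/6+249.9,v/6+209.9,.062); print(X.round(3), np.hypot(*(X[:2]-[.6085,.272])).round(3))
```

```text
t 47.02 pos [0.6274 0.276  0.3305] q [ 0.287  0.663  2.162  3.224  1.257 -1.594] w 0.0634 F [-0.3 -0.1 -2.8]
x [-0.001 -0.002  1.   ] y [ 0.207 -0.978 -0.002] z [0.978 0.207 0.002]
[0.608 0.249 0.062] 0.023
[0.63  0.251 0.062] 0.03
[0.603 0.27  0.062] 0.006
[0.607 0.29  0.062] 0.018
```

All four tiles lie within 30 mm of the pan's middle. Now I'll carry the cup back.

Emit:
drive_tool(
  series=[
    [0.007, 0.041, 0.021, 0.1, 1.7, 0.3, 0.5],
    [0.006, 0.043, 0.017, 0.1, 1.5, 0.1, 0.5],
    [0.004, 0.046, 0.011, 0.3, 1.3, -0.1, 0.5],
    [0.003, 0.047, 0.006, 0.3, 0.9, -0.1, 0.5],
    [0.001, 0.048, 0, 0.3, 0.5, -0.3, 0.5],
  ],
)

```text
time: 47.65
position: [0.7288, 0.066, 0.3531]
tool_rot: [0.664, 0.077, 0.739, -0.084]
ft_force: [0.2, 1.2, -1.9]
grip_width: 0.0637
```

Emit:
drive_tool(
  series=[
    [0, 0.048, -0.007, 0.4, 0.3, -0.2, 0.5],
    [-0.001, 0.049, -0.013, 0.4, -0.2, -0.2, 0.5],
    [-0.003, 0.047, -0.019, 0.3, -0.5, -0.2, 0.5],
    [-0.004, 0.045, -0.026, 0.3, -0.9, -0.1, 0.5],
    [-0.006, 0.043, -0.031, 0.3, -1.2, 0.2, 0.5],
  ],
)

```text
time: 48.28
position: [0.6913, -0.1826, 0.3321]
tool_rot: [0.679, 0.092, 0.723, -0.089]
ft_force: [0.6, 0.5, -1.5]
grip_width: 0.0635
```

Emit:
drive_tool(
  series=[
    [-0.009, 0.039, -0.037, 0.2, -1.5, 0.3, 0.5],
    [-0.01, 0.036, -0.043, 0, -1.9, 0.6, 0.5],
    [0, 0, 0, 0, 0, 0, 0.5],
    [0, 0, 0, 0, 0, 0, 0.5],
  ],
)

```text
time: 48.78
position: [0.6343, -0.2738, 0.3105]
tool_rot: [0.7, 0.091, 0.702, -0.092]
ft_force: [0.3, -1.1, -1.8]
grip_width: 0.0633
```

Run:
```python
from rig import robot
from h import *
from kin import *
p,Q=pose([.617,-.279,.11],15,0); rel(robot,p,Q.as_matrix())
```

```text
t 48.77 pos [ 0.6343 -0.2738  0.3105] q [-1.033  0.737  1.921  1.819  1.446 -1.102] w 0.0633 F [ 0.3 -1.1 -1.8]
x [-0.002 -0.003  1.   ] y [ 0.257 -0.966 -0.002] z [0.966 0.257 0.003]
shift [-0.2005  0.001   0.0004] n 0.2005 turn [ 0.1 -0.2 -0.1]
```

Emit:
drive_tool(
  series=[
    [-0.04, 0.008, 0, 0, 0, 0, 0.5],
    [-0.05, 0, 0, 0, 0, 0, 0.5],
    [-0.05, 0, 0, 0, 0, 0, 0.5],
    [-0.03, 0, 0, 0, 0, 0, 0.5],
    [-0.015, 0, 0, 0, 0, 0, 0.5],
  ],
)

```text
time: 49.4
position: [0.6378, -0.279, 0.124]
tool_rot: [0.7, 0.091, 0.702, -0.094]
ft_force: [0.4, 0.1, -2.0]
grip_width: 0.0635
```

Emit:
drive_tool(
  series=[
    [0, 0, 0, 0, 0, 0, 0.5],
    [0, 0, 0, 0, 0, 0, 0.5],
    [0, 0, 0, 0, 0, 0, 0.5],
  ],
)

```text
time: 49.78
position: [0.6373, -0.2815, 0.1273]
tool_rot: [0.7, 0.092, 0.703, -0.091]
ft_force: [-1.2, 0.0, -1.1]
grip_width: 0.0634
```

Run:
```python
from rig import robot
from h import *
from kin import *
p,Q=pose([.619,-.287,.1087],15,0); rel(robot,p,Q.as_matrix())
```

```text
t 49.77 pos [ 0.6373 -0.2815  0.1273] q [-1.036  1.117  1.85   1.842  1.528 -1.405] w 0.0634 F [-1.2  0.  -1.1]
x [-0.004  0.001  1.   ] y [ 0.257 -0.966  0.002] z [0.966 0.257 0.004]
shift [-0.0186  0.0006 -0.0001] n 0.0187 turn [ 0.1 -0.2  0.1]
```

Emit:
drive_tool(
  series=[
    [-0.008, 0, 0, 0, -0.2, 0, 0.5],
    [-0.006, 0, 0, 0, 0, 0, 0.5],
    [-0.003, 0, 0, 0, 0, 0, 0.5],
    [0, 0, 0, 0, 0, 0, 0.5],
    [0, 0, 0, 0, 0, 0, 0.5],
  ],
)

```text
time: 50.4
position: [0.6371, -0.2815, 0.1087]
tool_rot: [0.701, 0.091, 0.701, -0.092]
ft_force: [-0.2, 0.6, -1.1]
grip_width: 0.0633
```

Run:
```python
from rig import robot
from h import *
from kin import *
p,Q=pose([.619,-.287,.1087],15,0); rel(robot,p,Q.as_matrix())
```

```text
t 50.4 pos [ 0.6371 -0.2815  0.1087] q [-1.037  1.152  1.838  1.843  1.529 -1.424] w 0.0633 F [-0.2  0.6 -1.1]
x [ 0.001 -0.     1.   ] y [ 0.256 -0.967 -0.   ] z [ 0.967  0.256 -0.001]
shift [-0.      0.0007  0.0001] n 0.0007 turn [ 0.1  0.  -0. ]
```

Emit:
drive_tool(
  series=[
    [-0.001, 0, 0, 0, 0, 0, 0.5],
    [0, 0, 0, 0, 0, 0, 0.5],
    [0, 0, 0, 0, 0, 0, 0.5],
  ],
)

```text
time: 50.78
position: [0.6371, -0.2815, 0.1087]
tool_rot: [0.701, 0.091, 0.702, -0.091]
ft_force: [-0.9, -1.4, 3.3]
grip_width: 0.0634
```

Emit:
drive_tool(
  series=[
    [0, 0, 0, 0, 0, 0, 1],
    [0, 0, 0, 0, 0, 0, 1],
    [0, 0, 0, 0, 0, 0, 1],
    [0, 0, 0, 0, 0, 0, 1],
    [0, 0, 0, 0, 0, 0, 1],
  ],
)

```text
time: 51.4
position: [0.6371, -0.2813, 0.1076]
tool_rot: [0.702, 0.091, 0.701, -0.092]
ft_force: [0.5, -0.6, 0.1]
grip_width: 0.0869
```

Emit:
drive_tool(
  series=[
    [0, 0, -0.03, 0, 0, 0, 1],
    [0, 0, -0.04, 0, 0, 0, 1],
    [0, 0, -0.05, 0, 0, 0, 1],
    [0.04, 0, -0.02, 0, 0, 0, 1],
    [0.05, 0, 0, 0, 0, 0, 1],
  ],
)

```text
time: 52.02
position: [0.5004, -0.3195, 0.1976]
tool_rot: [0.702, 0.089, 0.701, -0.091]
ft_force: [0.5, -0.9, 0.9]
grip_width: 0.087
```

Emit:
drive_tool(
  series=[
    [0.05, 0, 0, 0, 0, 0, 1],
    [0, 0, 0, 0, 0, 0, 1],
    [0, 0, 0, 0, 0, 0, 1],
    [0, 0, 0, 0, 0, 0, 1],
  ],
)

```text
time: 52.52
position: [0.5019, -0.3173, 0.2466]
tool_rot: [0.702, 0.091, 0.701, -0.092]
ft_force: [0.1, -1.2, -0.7]
grip_width: 0.0872
```

Run:
```python
from rig import robot
from h import *
st(robot); snap(robot,"scene","c8.png",scale=3,crop=(140,120,360,310))
```

```text
t 52.52 pos [ 0.5019 -0.3173  0.2466] q [-1.341  0.867  2.03   1.542  1.577 -1.324] w 0.0872 F [ 0.1 -1.2 -0.7]
x [ 0.002 -0.002  1.   ] y [ 0.257 -0.966 -0.002] z [ 0.966  0.257 -0.001]
```

View pics/c8.png

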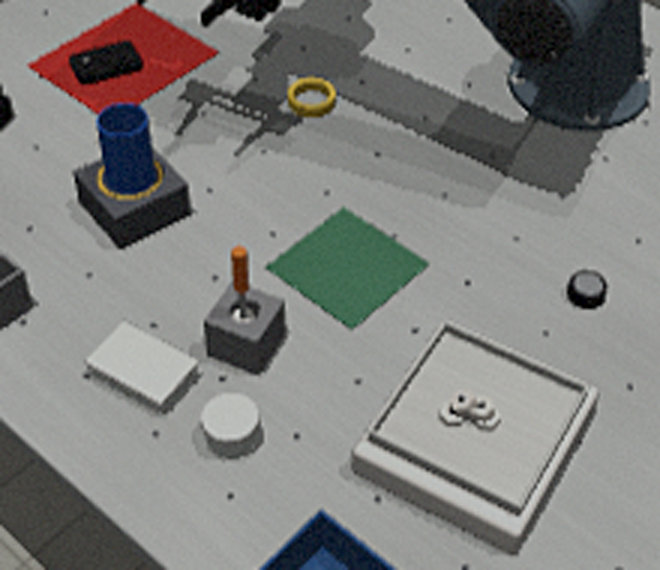

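The cup stands upright and centred on its ring at (127,185). The brush is in its holder at (240,290), the tiles are heaped mid-pan at (470,410), and the bystanders are in place. I'm handing in.

```bash
python3 -c "
from rig import robot
print(robot.hand_in())"
```

```text
the job is handed in; nothing more can be done
None
```

I carried out the whole job and handed it in at about 52.5 s of the 210 s allowed; the hand-in gives no verdict.

- **Brushing:** I brushed the cup with two strokes down to the floor and back up. The brush went back into its well with no contact force, and it stands upright in the last picture.
- **Tiles into the cup:** There were four tiles. I picked them one at a time, re-measured before each pick, and dropped each into the cup on its block. No tile had been knocked aside, and the mat was empty afterwards.
- **Pouring:** I turned the cup over above the pan, lowered its mouth to about 43 mm above the pan floor, then lifted it straight up by about 11 cm or more. The four tiles measured within 30 mm of the pan's middle. The fourth leans in the heap and was hard to make out.
- **Cup back:** The cup stands upright on its block, within a few millimetres of the ring's centre as I measured it. I set it about 8 mm from where it started, to sit in the middle of the ring.
- **Last picture:** The fingers are open and clear of everything. The mouse, tape, lens, case and jar looked unmoved. The gauge was outside that crop; it was in place in the picture taken before the pour, and the arm did not go near it after that.

No check failed. The side view just after the turn-over did not show the tiles, but the next two scene-camera pictures did.

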